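# Set the purge air and hold the inspection mirror on the stud

### The arm

A 6-joint arm with a two-finger parallel gripper is mounted at the origin on the work surface. World frame = base frame: x ahead of the robot, y to its left, z up, the work surface at z = 0. Lengths are in m, angles in rad, forces in N, time in s.
With the tool pointing down it reaches from about 0.35 to 0.975 m from the base axis. Payload 4.9 kg.
Tool frame: the origin (TCP) lies on the mounting face of the last link; the fingertips stand 173 mm ahead of it and the grasp point (between the pads) lies 155 mm ahead of it; x points along the fingers, z is the direction in which the jaws open and shut, and the axes are right-handed (so a half turn about x gives the same grasp; the last joint's range is limited). The gripper opens to 85 mm and grips with 20 to 120 N. Pads are 22 mm wide; open, the fingers measure 114 mm over their backs; the gripper's body (76 mm by 85 mm) begins 54 mm behind the grasp point. The pads swing forward as they close: fully open they stand 13 mm farther back than shut.
Start: joints at [-1.339, 0.053, 1.613, -0, 1.476, -0.119], TCP at [0.215, -0.587, 0.405] pointing down, gripper open.
Joint ranges: [-3.01, 3.01], [-1.01, 2.22], [0.06, 2.58], [-1.02, 4.17], [0.09, 2.62], [-3.14, 3.14]. Speed limits (rad/s): [2.57, 2.57, 3.14, 3.14, 3.14, 3.14].

### API

Orientations are given as a rotation vector (axis times angle).
In Python, from station import get_obs, get_image, get_calibration, finish_job, look_for, masks_of, tip_of gives the robot as it stands.
- The arm moves only by the tool carry_out, never from a script. Its argument "increments" is a list of rows, each a list of 3 entries, a list of its own where there are three numbers: the turn, a rotation vector about the world's x, y, z in units of 0.1 rad (1.0 is 0.1 rad), then the shift along the world's x, y, z in units of 20 mm (1.0 is 20 mm), then the opening, from 0 (shut) to 1 (fully open). A call has 1 to 8 rows; each row shifts and turns the pose as measured when the row begins; what a row does not reach is not made up. A row lasts 1/10 s, in which the tool goes at most 50 mm and 8.59 degrees, less where a joint would pass 70% of its speed; a pose out of reach is approached as far as the arm can. A call with a number of a shift or a turn outside -1 to 1 is refused whole. A call with a gripper value outside its range is refused whole. The fingers move at their own pace and stop on an object; "squeeze" is the grip in N (left out, the last holds). Time passes only in rows, so rows that do not move let the fingers close. It gives the time, the measured TCP pose, the force and the opening at its end, in the units of the state.
- get_obs(): the state, without advancing time (a new reading comes with each control period).
- get_image(name): name is "scene" or "top" or "wrist"; returns (picture, depth): 384x512x3 uint8, blue, green, red; 384x512 float32, m along the optical axis (not along the pixel's ray), 0 where there is no reading.
- get_calibration(name): a dict with "fx", "fy", "cx", "cy" (pixels), "position" and "orientation" of the camera in the world. Camera axes: x right, y down, z forward; pixel columns grow to the right and rows downward; lengths in m; the calibration is good to about 2 mm. A picture is of the moment at which its call begins: read the wrist's pose just before it. get_calibration takes no time and is no camera call; for the wrist camera it gives the pose at the moment of the call.
- finish_job(): hands the job in, once; it reports no verdict.
Trained networks look in the newest picture that a camera, given by its name, has taken for a name from the list of things; names that differ only in an ending like _2 or _b are one class to them, and where a whole thing is asked for, a point or a joint stands for the part that bears it (a point fixed in the world has none). Each returns a list of dicts, best first, with "p" (0 to 1); they miss things now and then, are a little off and sometimes report something else, mostly with a low value. They report only what shows in the picture. A call takes as long as a camera call.
- look_for(camera, query): "centre" ([column, row] in pixels, amid what is visible of it).
- masks_of(camera, query): "region" (384x512 bool, what is visible of it) and "centre" ([column, row] in pixels, amid what is visible of it).
- tip_of(camera, query): "centre" ([column, row] in pixels: a listed point, or the origin of a listed thing).
The state is a dict: "t": time; "q": joint angles; "dq": joint speeds; "effort": joint torques, N m; "tool_pos": TCP position; "tool_rot": TCP orientation; "contact_force": force on the tool from outside, world axes, zero at the start; "wrist_torque": the same for the moment, N m; "opening": finger opening in m.
Only numpy, scipy, OpenCV 4.12 (cv2) and the standard library are available. Lean on these libraries where they do the work, as an engineer would, in place of code of your own. Each camera call takes 0.05 s, during which the arm holds its last target.

### The job

First open the mirror's purge-air valve to half open (45 degrees, lever over the long mark) and leave it there. Then swing the spring-loaded mirror by its lever pin until the side stud of the steel part shows in the mirror to the bench camera, that is, until the lamp light thrown off the mirror points at the stud, and finish while still holding the mirror steady at that angle: do not let go. Leave the other gauges, tools and containers where they are.

Things in the scene. Friction and masses are not known exactly. Their poses are not given: they have to be found in the camera images.
- valve_axis (a point): Vertical turning axis of the bolted-down brass quarter-turn air valve, at half height of its lever, 64 mm above the bench. It is fixed to the valve housing; the lever when shut points along its -x, and at opening valve it points along -x turned anticlockwise (from above) by that angle.
- valve_grip (a point): Point on the steel valve lever 78 mm from the valve axis, 64 mm above the bench, at half height. The lever is a level bar 12 mm wide, 12 mm high, ending 96 mm from the axis; nothing lies under its outer 40 mm. x axis along the lever towards the valve axis.
- valve (a joint): Valve opening in rad: 0 shut, pi/4 half open, pi/2 fully open; grows anticlockwise from above and stays where left (friction about 0.12 N m). A quadrant plate of 50 mm radius under the lever has short thin black marks at shut and fully open and one long broad mark at half open.
- unit: Fixed inspection unit: aluminium rail with the mirror post at one end and a grey camera with black lens at the other. Origin on the bench under the vertical mirror axis; x points along the rail to the camera (lens front at 158 mm, camera to 267 mm, 50 mm wide, 108 mm high). Lens, mirror centre and stud are 80 mm up. A bent copper air nozzle, 52 mm high, stands 72 mm before the mirror.
- mirror: Upright square mirror, 66 mm, 47 to 113 mm above the bench. Origin on its vertical turning axis, 50 mm up; x is the normal out of the reflecting face. A spring (0.15 N m/rad) brings it back to face the camera (x along unit x) when let go; it turns only clockwise from above, up to 1.25 rad. Behind it (-x) a 12 mm wide arm (58 to 66 mm up) carries a round upright grip pin.
- mirror_pin (a point): Top of the upright steel grip pin on the mirror's arm: 70 mm behind the mirror axis (-x of the mirror), 12 mm diameter, standing free from 66 to 114 mm above the bench; this point is its top, at 114 mm.
- sight_line (a point): The camera's line of sight after the mirror: point on the mirror axis, 80 mm up; its x is the direction in which the camera looks, and its lamp shines, off the mirror. It turns clockwise by twice the mirror's angle; with the mirror at rest it points back at the camera. A pale strip of lamp light on the bench, 36 mm wide, 40 to 145 mm from the axis, lies along it.
- marker (a point): The marker: centre of the outer face of a round stud (24 mm disc on a 10 mm neck) sticking out 20 mm from the side of the part, 80 mm above the bench. The part is a fixed upright steel cylinder, 64 mm diameter, 135 mm tall with a 36 mm neck on top. The stud looks roughly at the mirror axis, 90 to 170 mm away.
- setting_cylinder: Loose bystander: plain turned steel setting cylinder, 44 mm dia, 72 mm tall with a 20 mm neck, no side stud. Origin at the centre of its underside.
- plug_gauge: Loose bystander: steel plug gauge standing on end, 52 mm dia foot, 100 mm tall. Origin at the centre of its underside.
- ring_gauge: Loose bystander: dark steel ring gauge lying flat, 60 mm outside, 30 mm bore, 22 mm high. Origin at the centre of its underside.
- spanner: Loose bystander: steel spanner lying flat, 150 mm long along its x axis, origin at the middle of its underside.
- oil_bottle: Loose bystander: white plastic bottle, 60 mm dia, 140 mm tall. Origin at the centre of its underside.
- scrap_bin: Loose bystander: clear open bin 110 x 130 x 70 mm with metal offcuts. Origin at the centre of its underside.

How it is judged:
By the outcome, as a careful person would: the job done as asked, in the order asked, and still so for the second after the job is handed in, while the arm keeps its last pose, push and grip.
It also fails if it takes over 45 s, if anything falls off the work surface, if the arm or the gripper's body presses on something with over 40 N, if the wrist force passes 120 N, or if a joint passes its speed limit or range.

## Working session

There is one attempt and no reset: what is moved stays moved. The work goes in short steps, Python scripts to look and compute and a tool call to move; the robot and the scene stay as the last step left them, time stands still between calls to the robot, and variables do not carry over. Pictures are saved under pics/ and viewed, and the job is handed in when it is done.

Besides the shell and the picture viewer there is one more tool, called after "Emit:" in YAML: its name, and indented under it one key for each argument. carry_out: Moves the arm, as the interface text tells. Shifts and turns lie within -1 to 1; 1 stands for 20 mm of shift or 0.1 rad of turn. Its arguments: {"type":"object","properties":{"increments":{"type":"array","items":{"type":"array"}},"squeeze":{"type":"number"}},"required":["increments"]}

```bash
mkdir -p pics; ls
python3 - <<'E'
from station import *
import cv2,numpy as np
o=get_obs();print({k:np.round(v,3) for k,v in o.items()})
for n in ["scene","top"]:
    im,d=get_image(n);cv2.imwrite(f"pics/{n}0.png",im);np.save(f"{n}_d.npy",d)
    c=get_calibration(n);print(n,c)
    for q in ["valve_axis","valve_grip","mirror_pin","marker","unit","mirror","sight_line"]:
        print(q,[(np.round(r["centre"],1).tolist(),round(r["p"],2)) for r in tip_of(n,q)[:3]])
E
```

```text
pics
{'t': np.float64(0.0), 'q': array([-1.339,  0.053,  1.614,  0.   ,  1.476, -0.119]), 'dq': array([-0.   , -0.002, -0.   ,  0.001,  0.001, -0.001]), 'effort': array([-1.0000e-03, -3.9368e+01, -3.7018e+01, -0.0000e+00,  7.0000e-03,
       -0.0000e+00]), 'tool_pos': array([ 0.215, -0.587,  0.403]), 'tool_rot': array([ 0.948,  1.357, -0.946]), 'contact_force': array([ 0.391,  0.007, -0.519]), 'wrist_torque': array([ 0.001,  0.063, -0.043]), 'opening': np.float64(0.085)}
scene {'fx': 364.86669195352073, 'fy': 364.86669195352073, 'cx': 262.7917856323726, 'cy': 188.8860218175924, 'position': array([ 0.81804997, -0.4861999 ,  0.86743514]), 'orientation': array([-2.44712328, -0.5751044 ,  0.16750244])}
valve_axis [([160.1, 269.9], 0.68)]
valve_grip [([132.2, 264.2], 0.83)]
mirror_pin [([260.5, 222.2], 0.58)]
marker [([309.2, 207.1], 0.74)]
unit [([257.3, 221.3], 0.69), ([295.0, 124.9], 0.55)]
mirror [([258.4, 213.4], 0.84)]
sight_line []
top {'fx': 417.76251293912816, 'fy': 417.76251293912816, 'cx': 260.91224866839366, 'cy': 186.6845485227462, 'position': array([0.47808135, 0.05283205, 1.41582526]), 'orientation': array([-2.20034216,  2.20992436, -0.09783254])}
valve_axis [([346.2, 215.9], 0.96), ([208.3, 229.9], 0.16)]
valve_grip [([358.5, 236.1], 0.72)]
mirror_pin [([289.8, 166.7], 0.48)]
marker [([254.5, 137.0], 0.83)]
unit [([270.5, 179.3], 0.67)]
mirror [([267.7, 176.6], 0.67)]
sight_line []
```

Run:
```python
import cv2
for n,(a,b,c,d) in {"scene":(60,340,80,420),"top":(90,270,160,400)}.items():
    im=cv2.imread(f"pics/{n}0.png");cv2.imwrite(f"pics/{n}0c.png",cv2.resize(im[a:b,c:d],None,fx=2.2 if n=="scene" else 3.3,fy=2.2 if n=="scene" else 3.3,interpolation=cv2.INTER_CUBIC))
```

```text
(no output)
```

View pics/scene0c.png

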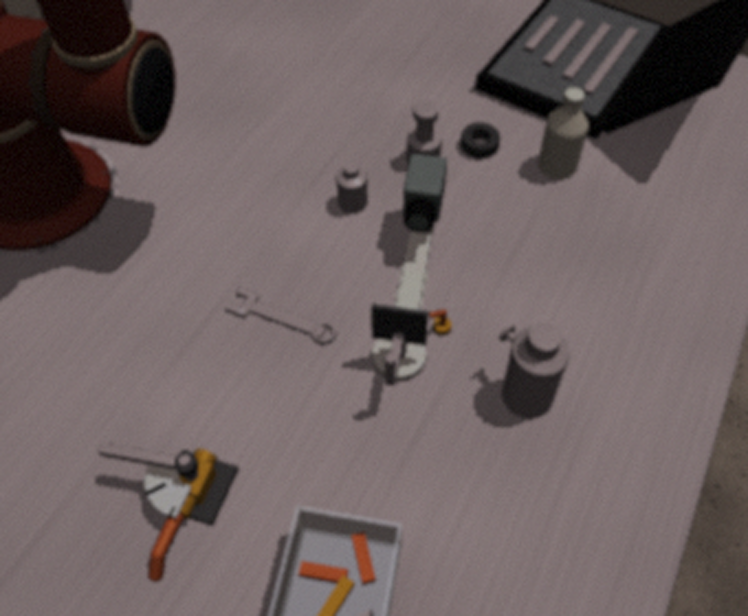

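View pics/top0c.png

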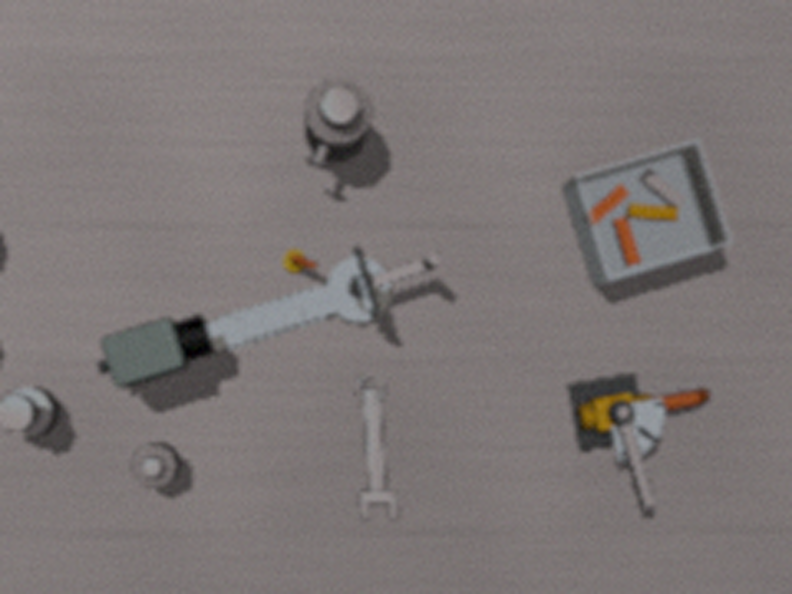

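View pics/top0.png

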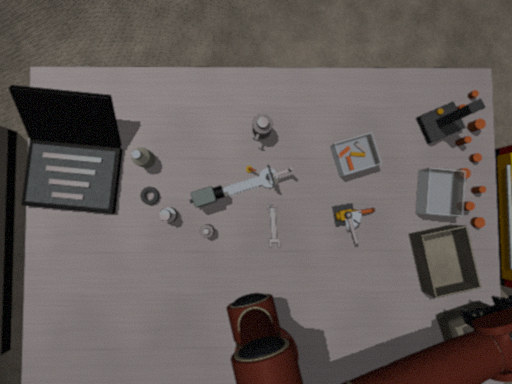

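```bash
cat > h.py <<'E'
from station import *
import cv2,numpy as np
from scipy.spatial.transform import Rotation as R
def ray(c,uv):
    d=R.from_rotvec(c["orientation"]).as_matrix()@np.array([(uv[0]-c["cx"])/c["fx"],(uv[1]-c["cy"])/c["fy"],1]);return np.array(c["position"]),d
def onz(c,uv,z):
    p,d=ray(c,uv);return p+d*(z-p[2])/d[2]
def proj(c,P):
    q=R.from_rotvec(c["orientation"]).as_matrix().T@(np.array(P)-c["position"]);return [c["fx"]*q[0]/q[2]+c["cx"],c["fy"]*q[1]/q[2]+c["cy"]]
def cloud(c,d):
    v,u=np.mgrid[:384,:512];P=np.stack([(u-c["cx"])/c["fx"]*d,(v-c["cy"])/c["fy"]*d,d],-1)
    return P@R.from_rotvec(c["orientation"]).as_matrix().T+c["position"]
def tri(a,b):
    (p,d),(q,e)=a,b;s=np.linalg.lstsq(np.stack([d,-e],1),q-p,rcond=None)[0];A=p+s[0]*d;B=q+s[1]*e;return (A+B)/2,np.linalg.norm(A-B)
E
python3 - <<'E'
from h import *
np.set_printoptions(precision=4,suppress=True)
S,T,W=[get_calibration(n) for n in("scene","top","wrist")]
pts={"valve_axis":((160.1,269.9),(346.2,215.9),.064),"valve_grip":((132.2,264.2),(358.5,236.1),.064),"mirror_pin":((260.5,222.2),(289.8,166.7),.114),"marker":((309.2,207.1),(254.5,137),.08),"mirror":((258.4,213.4),(267.7,176.6),.05)}
for k,(a,b,z) in pts.items(): print(k,onz(S,a,z),onz(T,b,z),*tri(ray(S,a),ray(T,b)))
o=get_obs();print(R.from_rotvec(o["tool_rot"]).as_matrix());print(W)
# cylinder part and plane refinement from depth
d=np.load("scene_d.npy");P=cloud(S,d);z=P[...,2]
for nm,c,r in (("part",(.64,.07),.08),):pass
d=np.load("top_d.npy");P=cloud(T,d);print("bench z",np.median(P[250:290,200:220,2]))
sel=(P[...,2]>.12)&(P[...,2]<.15)&(np.abs(np.mgrid[:384,:512][1]-262)<20)&(np.abs(np.mgrid[:384,:512][0]-125)<20)
print("part top",P[sel].mean(0),sel.sum())
E
```

```text
valve_axis [ 0.4576 -0.2683  0.064 ] [ 0.4626 -0.2635  0.064 ] [ 0.46   -0.266   0.0631] 0.0068459278974491505
valve_grip [ 0.3905 -0.2858  0.064 ] [ 0.397  -0.3025  0.064 ] [ 0.4008 -0.2938  0.0883] 0.006335280363791419
mirror_pin [ 0.6228 -0.0736  0.114 ] [ 0.6182 -0.0763  0.114 ] [ 0.6205 -0.075   0.114 ] 0.005335739300448003
marker [0.7066 0.0426 0.08  ] [0.7183 0.0335 0.08  ] [0.712  0.0324 0.0978] 0.006737876089591937
mirror [ 0.5892 -0.0168  0.05  ] [ 0.5926 -0.0097  0.05  ] [ 0.5902 -0.0116  0.044 ] 0.00652226050976247
[[ 0.      0.9391  0.3436]
 [-0.      0.3436 -0.9391]
 [-1.      0.      0.    ]]
{'fx': 280.2988673233098, 'fy': 280.2988673233098, 'cx': 255.73265419154444, 'cy': 189.41221797459013, 'position': array([ 0.2777, -0.5641,  0.3749]), 'orientation': array([ 2.3915, -1.6708, -0.2219])}
bench z -0.00013774215379114274
part top [0.7563 0.0108 0.1345] 111
```

Emit:
carry_out:
  increments:
    - [[0,0,0],[0.5,1,-0.1],1]
    - [[0,0,0],[0.5,1,-0.1],1]
    - [[0,0,0],[0.5,1,-0.1],1]
    - [[0,0,0],[0.5,1,-0.1],1]
    - [[0,0,0],[0.5,1,-0.1],1]
    - [[0,0,0],[0.5,1,-0.1],1]
    - [[0,0,0],[0.5,1,-0.1],1]
    - [[0,0,0],[0.5,1,-0.1],1]

```text
t: 1.6
tool_pos: [0.2956, -0.4231, 0.3889]
tool_rot: [0.949, 1.351, -0.952]
contact_force: [0.6, -0.3, 0.3]
opening: 0.0847
```

Emit:
carry_out:
  increments:
    - [[0,0,0],[0.5,1,-0.2],1]
    - [[0,0,0],[0.5,1,-0.2],1]
    - [[0,0,0],[0.5,1,-0.2],1]
    - [[0,0,0],[0.5,1,-0.2],1]
    - [[0,0,0],[0.5,1,-0.2],1]
    - [[0,0,0],[0.5,1,-0.2],1]
    - [[0,0,0],[0.2,0.4,-0.2],1]
    - [[0,0,0],[0,0,0],1]

```text
t: 2.4
tool_pos: [0.3621, -0.2878, 0.3609]
tool_rot: [0.946, 1.349, -0.95]
contact_force: [-0.0, -0.4, -0.4]
opening: 0.0852
```

Run:
```python
from h import *
np.set_printoptions(precision=4,suppress=True)
W=get_calibration("wrist");im,d=get_image("wrist");np.save("w1_d.npy",d);cv2.imwrite("pics/w1.png",im)
print(R.from_rotvec(W["orientation"]).as_matrix()[:,2],W["position"])
for q,z in [("valve_axis",.064),("valve_grip",.064),("mirror_pin",.114),("marker",.08),("mirror",.05),("unit",0)]:
    for r in tip_of("wrist",q)[:2]: print(q,np.round(r["centre"],1),round(r["p"],2),onz(W,r["centre"],z))
```

```text
[-0.2424 -0.0937 -0.9656] [ 0.4252 -0.2652  0.3311]
valve_axis [273.6  67. ] 0.75 [ 0.4687 -0.2677  0.064 ]
valve_grip [267.  156.9] 0.92 [ 0.3921 -0.2902  0.064 ]
```

View pics/w1.png

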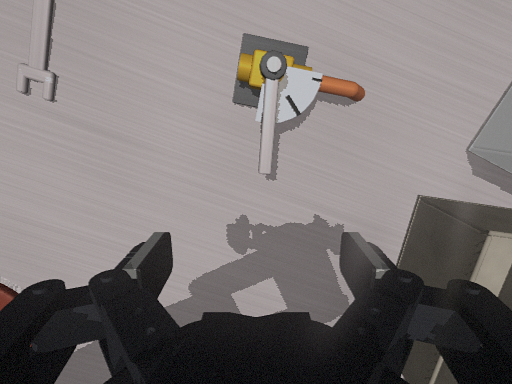

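```bash
cat >> h.py <<'E'
def lever(W,d,a0,rmin=.03,rmax=.11,z0=.06,z1=.078):
    P=cloud(W,d);P=P[(d>0)];P=P[(P[:,2]>z0)&(P[:,2]<z1)]
    r=np.linalg.norm(P[:,:2]-a0,axis=1);P=P[(r>rmin)&(r<rmax)]
    return P
E
python3 - <<'E'
from h import *
np.set_printoptions(precision=4,suppress=True)
W=get_calibration("wrist");d=np.load("w1_d.npy")
P=cloud(W,d)
for rr in (64,80,100,120,140,160,168,171): print(rr,[P[rr,c] for c in (266,270,274)])
Q=lever(W,d,[.466,-.267]);print(len(Q))
# hub
u,v=np.mgrid[:384,:512][::-1]
m=(P[...,2]>.085)&(abs(u-273)<25)&(abs(v-65)<25);print("hub",P[m].mean(0),m.sum(), P[m].min(0),P[m].max(0))
# lever pixels by box
m=(P[...,2]>.062)&(P[...,2]<.078)&(u>255)&(u<282)&(v>85)&(v<180)
L=P[m];c=L.mean(0);w=np.linalg.svd(L[:,:2]-c[:2],full_matrices=False)[2][0];w*=np.sign(w[0])
s=(L[:,:2]-c[:2])@w;print(m.sum(),c,w,np.degrees(np.arctan2(w[1],w[0])),"end",c[:2]+w*s.min(),"axis",c[:2]+w*(s.min()+.096),"grip",c[:2]+w*(s.min()+.018), "zmed",np.median(L[:,2]))
# orange pipe height
for uv in ((330,85),(350,90),(358,92)): print(P[uv[1],uv[0]])
E
```

```text
64 [array([ 0.4669, -0.2626,  0.075 ]), array([ 0.4677, -0.2658,  0.077 ]), array([ 0.4684, -0.269 ,  0.0799])]
80 [array([ 0.4555, -0.2671,  0.0709]), array([ 0.4566, -0.2703,  0.0715]), array([ 0.4578, -0.2736,  0.0719])]
100 [array([ 0.4398, -0.2728,  0.0725]), array([ 0.441 , -0.2762,  0.0719]), array([ 0.4422, -0.2795,  0.0725])]
120 [array([ 0.4237, -0.2788,  0.0719]), array([ 0.4249, -0.2822,  0.0722]), array([ 0.4262, -0.2856,  0.0723])]
140 [array([ 0.407 , -0.285 ,  0.0719]), array([ 0.4083, -0.2884,  0.0729]), array([ 0.4054, -0.2986,  0.0023])]
160 [array([ 0.3897, -0.2915,  0.0719]), array([ 0.3909, -0.2951,  0.0711]), array([ 0.3833, -0.3072,  0.0005])]
168 [array([ 0.3827, -0.294 ,  0.0725]), array([ 0.3838, -0.2977,  0.0716]), array([ 0.3744, -0.3105,  0.0013])]
171 [array([ 0.3796, -0.2953,  0.0705]), array([ 0.381 , -0.2988,  0.0706]), array([ 0.3712, -0.3116,  0.0028])]
920
hub [ 0.4248 -0.2669  0.3319] 8 [ 0.4248 -0.2669  0.3319] [ 0.4248 -0.2669  0.3319]
1169 [ 0.4164 -0.283   0.0715] [0.9624 0.2715] 15.752711876172524 end [ 0.3765 -0.2942] axis [ 0.4688 -0.2682] grip [ 0.3938 -0.2893] zmed 0.07168305867382618
[ 0.4775 -0.3294  0.0323]
[ 0.4801 -0.3505  0.0321]
[ 0.482  -0.3603  0.0276]
```

Emit:
carry_out:
  increments:
    - [[0,0,-0.2],[0.4,0,-0.6],1]
    - [[0,0,-0.2],[0.4,0,-0.9],1]
    - [[0,0,-0.2],[0.4,0,-0.9],1]
    - [[0,0,-0.2],[0.3,-0.1,-0.9],1]
    - [[0,0,0],[0,0,-0.9],1]
    - [[0,0,0],[0,0,-0.9],0.8]
    - [[0,0,0],[0,0,-0.9],0.6]
    - [[0,0,0],[0,0,-0.9],0.4]
  squeeze: 30

```text
t: 3.55
tool_pos: [0.3927, -0.2964, 0.2244]
tool_rot: [1.011, 1.301, -1.021]
contact_force: [-0.6, 0.6, 0.2]
opening: 0.0438
```

Run:
```python
from h import *
np.set_printoptions(precision=4,suppress=True)
o=get_obs();M=R.from_rotvec(o["tool_rot"]).as_matrix();print(o["tool_pos"],M,np.degrees(np.arctan2(M[1,2],M[0,2])), o["tool_pos"]+.155*M[:,0])
im,d=get_image("wrist");cv2.imwrite("pics/w2.png",im)
```

```text
[ 0.3927 -0.2964  0.2244] [[ 0.0103  0.9674  0.2531]
 [-0.0155  0.2532 -0.9673]
 [-0.9998  0.006   0.0176]] -75.33670178946754 [ 0.3943 -0.2988  0.0694]
```

View pics/w2.png

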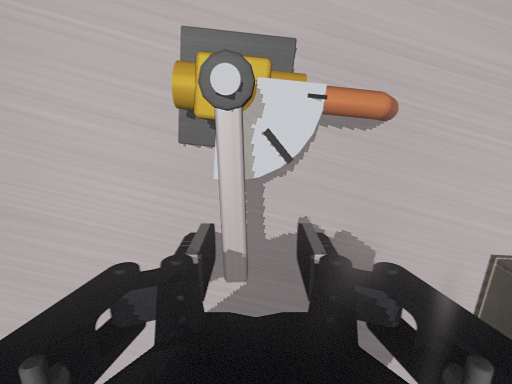

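Emit:
carry_out:
  increments:
    - [[0.15,0.1,0.2],[0,0.32,-0.15],0.4]
    - [[0,0,0],[0,0,0],0.3]
    - [[0,0,0],[0,0,0],0.2]
    - [[0,0,0],[0,0,0],0.1]
    - [[0,0,0],[0,0,0],0]
    - [[0,0,0],[0,0,0],0]
  squeeze: 30

```text
t: 4.2
tool_pos: [0.3913, -0.2892, 0.2188]
tool_rot: [1.005, 1.333, -1.003]
contact_force: [1.2, -0.9, -3.8]
opening: 0.0119
```

```bash
cat >> h.py <<'E'
def st():
    o=get_obs();M=R.from_rotvec(o["tool_rot"]).as_matrix();print("t",o["t"],"tcp",o["tool_pos"].round(4),"x",M[:,0].round(4),"yaw",np.degrees(np.arctan2(M[1,2],M[0,2])).round(2),"grasp",(o["tool_pos"]+.155*M[:,0]).round(4),"F",o["contact_force"].round(1),"M",o["wrist_torque"].round(2),"op",o["opening"].round(4),"q",o["q"].round(2))
    return o,M
E
python3 -c "
from h import *
st();im,d=get_image('wrist');cv2.imwrite('pics/w3.png',im)"
```

```text
Traceback (most recent call last):
  File "h.py", line 20, in st
    o=get_obs();M=R.from_rotvec(o["tool_rot"]).as_matrix();print("t",o["t"],"tcp",o["tool_pos"].round(4),"x",M[:,0].round(4),"yaw",np.degrees(np.arctan2(M[1,2],M[0,2])).round(2),"grasp",(o["tool_pos"]+.155*M[:,0]).round(4),"F",o["contact_force"].round(1),"M",o["wrist_torque"].round(2),"op",o["opening"].round(4),"q",o["q"].round(2))
                                                                                                                                                                                                                                                                                                   ^^^^^^^^^^^^^^^^^^
AttributeError: 'float' object has no attribute 'round'
```

Emit:
carry_out:
  increments:
    - [[0,0,0.87],[0.11,-0.33,0],0]
    - [[0,0,0.87],[0.14,-0.32,0],0]
    - [[0,0,0.87],[0.165,-0.31,0],0]
    - [[0,0,0.87],[0.19,-0.29,0],0]
    - [[0,0,0.87],[0.215,-0.27,0],0]

```text
t: 4.7
tool_pos: [0.408, -0.3201, 0.2188]
tool_rot: [0.662, 1.472, -0.66]
contact_force: [1.9, 0.3, -4.4]
opening: 0.0114
```

```bash
sed -i 's/o\["opening"\].round(4)/round(float(o["opening"]),4)/' h.py
python3 -c "
from h import *
st();im,d=get_image('wrist');cv2.imwrite('pics/w3.png',im)"
```

```text
t 4.7 tcp [ 0.408  -0.3201  0.2188] x [-0.0035  0.0029 -1.    ] yaw -48.47 grasp [ 0.4074 -0.3196  0.0638] F [ 1.9  0.3 -4.4] M [-0.   -0.17 -0.25] op 0.0114 q [-0.81 -0.    2.   -0.    1.15  0.04]
```

View pics/w3.png

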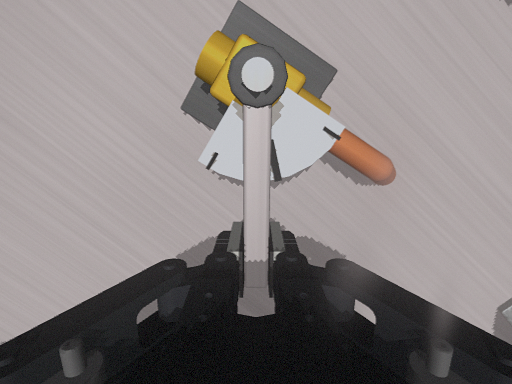

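Emit:
carry_out:
  increments:
    - [[0,0,0.87],[0.24,-0.25,0],0]
    - [[0,0,0.87],[0.26,-0.23,0],0]
    - [[0,0,0.87],[0.28,-0.21,0],0]
    - [[0,0,0],[0,0,0],0]

```text
t: 5.15
tool_pos: [0.4244, -0.3344, 0.2187]
tool_rot: [0.456, 1.527, -0.453]
contact_force: [1.3, -0.4, -2.5]
opening: 0.0115
```

```bash
python3 -c "
from h import *
M0=R.from_rotvec([1.005,1.333,-1.003]).as_matrix();print('yaw0',np.degrees(np.arctan2(M0[1,2],M0[0,2])))
o,M=st();g=o['tool_pos']+.155*M[:,0]-[.4685,-.268,0];print(np.degrees(np.arctan2(g[1],g[0]))+360,np.hypot(*g[:2]));im,d=get_image('wrist');cv2.imwrite('pics/w4.png',im)"
```

```text
yaw0 -74.16204540417857
t 5.15 tcp [ 0.4244 -0.3344  0.2187] x [-0.0035  0.0029 -1.    ] yaw -33.24 grasp [ 0.4239 -0.3339  0.0638] F [ 1.3 -0.4 -2.5] M [-0.23 -0.17 -0.03] op 0.0115 q [-0.8   0.05  1.95 -0.    1.15 -0.22]
235.92106601998074 0.07959934423805749
```

View pics/w4.png

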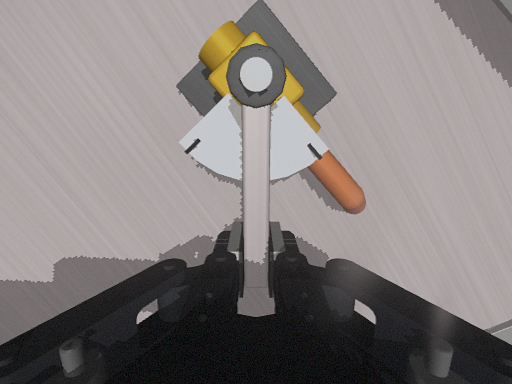

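Run:
```python
from h import *
np.set_printoptions(precision=4,suppress=True)
W=get_calibration("wrist");im,d=get_image("wrist");P=cloud(W,d)
print("plate z",[P[r,c,2].round(4) for r,c in ((150,205),(150,230),(160,230),(150,285),(165,285),(150,300))])
g=im.astype(int).sum(2)
np.save("w4.npy",im);np.save("w4d.npy",d)
# white plate mask & dark marks within
pl=(abs(P[...,2]-np.median([P[150,230,2],P[150,285,2]]))<.006)
A=np.array([.4685,-.268])
for nm,(c0,c1) in {"L":(182,204),"R":(304,326)}.items():
    m=np.zeros(g.shape,bool);m[136:162,c0:c1]=True
    m&=(g<150)
    v,u=np.nonzero(m);print(nm,len(u),u.mean(),v.mean(),u.min(),u.max(),v.min(),v.max())
    q=np.array([onz(W,(a,b),P[150,230,2])[:2] for a,b in zip(u,v)])-A
    print(np.degrees(np.arctan2(q[:,1],q[:,0])).mean()%360,np.hypot(*q.T).mean(),q.mean(0)+A)
cv2.imwrite("pics/w4c.png",cv2.resize(im[20:220,160:360],None,fx=3,fy=3,interpolation=cv2.INTER_NEAREST))
hub=(P[...,2]>.073)&(P[...,2]<.1);v,u=np.nonzero(hub&(np.mgrid[:384,:512][0]<110));print("hub",u.mean(),v.mean(),P[hub&(np.mgrid[:384,:512][0]<110)].mean(0))
```

```text
plate z [np.float64(0.0413), np.float64(0.0419), np.float64(0.0422), np.float64(0.0417), np.float64(0.0418), np.float64(0.0414)]
L 28 191.85714285714286 146.0 186 199 139 152
187.31555721636346 0.04483714272344273 [ 0.424  -0.2737]
R 1 310.0 144.0 310 310 144 144
281.10231374502115 0.03935946751346016 [ 0.4761 -0.3066]
hub 255.71123919308357 74.75965417867435 [ 0.4687 -0.2667  0.0753]
```

View pics/w4c.png

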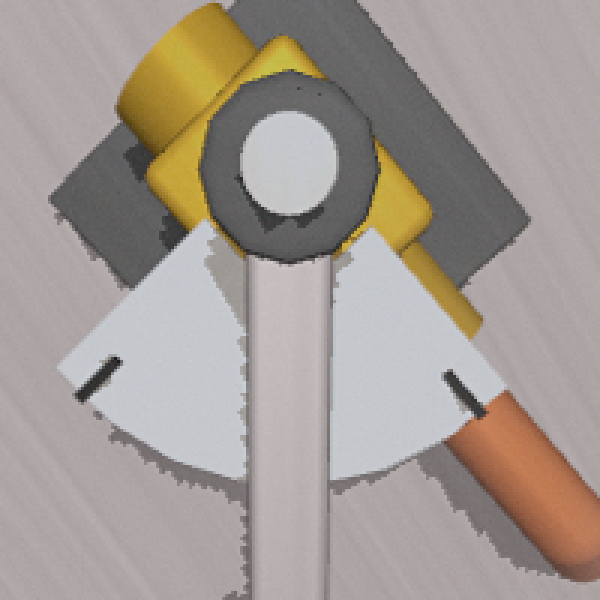

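Run:
```python
from h import *
np.set_printoptions(precision=4,suppress=True)
W=get_calibration("wrist")
f=lambda x,y:onz(W,(160+(x+.5)/3-.5,20+(y+.5)/3-.5),.042)[:2]
L0,L1,R0,R1=f(119,360),f(79,397),f(447,374),f(484,413)
an=lambda v:np.degrees(np.arctan2(v[1],v[0]))%360
print(L0,L1,an(L1-L0),R0,R1,an(R1-R0))
# intersect
s=np.linalg.solve(np.stack([L1-L0,-(R1-R0)],1),R0-L0);A=L0+s[0]*(L1-L0);print("axis by marks",A)
for A in (A,np.array([.4685,-.268]),np.array([.4687,-.2667])): print(A,[an(p-A) for p in(L0,L1,R0,R1)],[np.hypot(*(p-A)) for p in(L0,L1,R0,R1)])
# lever direction from image edges: crop left edge x 247, right 329 near y 300; at lower 600?
f7=lambda u,v:onz(W,(u,v),.070)[:2]
im=np.load("w4.npy").astype(int).sum(2)
for r in (110,150,190,220): print(r,im[r,238:276])
```

```text
[ 0.4292 -0.2732] [ 0.4195 -0.2745] 187.7944919439966 [ 0.4753 -0.3063] [ 0.4773 -0.3157] 281.8314789019064
axis by marks [ 0.4673 -0.268 ]
[ 0.4673 -0.268 ] [np.float64(187.79449194399663), np.float64(187.79449194399663), np.float64(281.8314789019064), np.float64(281.8314789019064)] [np.float64(0.038462535912730265), np.float64(0.04819565057559096), np.float64(0.03920835820750279), np.float64(0.048830563950507125)]
[ 0.4685 -0.268 ] [np.float64(187.49365355419434), np.float64(187.55293735317454), np.float64(280.09883121131855), np.float64(280.442155994241)] [np.float64(0.039657917088465826), np.float64(0.04939092402437553), np.float64(0.03893433130294275), np.float64(0.048553009378804045)]
[ 0.4687 -0.2667] [np.float64(189.30073798568716), np.float64(189.00624226049365), np.float64(279.4930111194801), np.float64(279.9447482974145)] [np.float64(0.04004566619119154), np.float64(0.04977607523608748), np.float64(0.040181366877507854), np.float64(0.04979710723728964)]
110 [463 461 469 419 362 451 495 544 577 582 576 578 580 577 577 583 580 580
 578 569 572 568 566 563 567 567 572 575 571 545 503 471 355 436 465 588
 604 598]
150 [603 600 597 616 426 419 476 526 558 567 562 562 559 562 561 562 565 565
 566 563 555 551 549 552 555 555 562 572 544 511 474 377 495 590 601 596
 600 599]
190 [498 497 508 522 363 374 451 503 532 543 548 544 547 543 542 541 544 543
 554 539 539 530 532 535 541 542 540 543 516 468 455 351 466 505 499 505
 508 505]
220 [342 349 352 356 355 327 430 482 514 528 534 527 534 531 526 530 524 529
 534 526 514 520 516 527 527 529 533 518 482 460 388 417 506 509 509 506
 504 502]
```

Run:
```python
from h import *
np.set_printoptions(precision=4,suppress=True)
W=get_calibration("wrist");o,M=st()
an=lambda v:np.degrees(np.arctan2(v[1],v[0]))%360
C=R.from_rotvec(W["orientation"]).as_matrix();Mc=M.T@C;tc=M.T@(W["position"]-o["tool_pos"])
a,b=onz(W,(256,110),.070)[:2],onz(W,(256,220),.070)[:2];print("lever now",an(b-a),a,b)
d=np.load("w4d.npy");P=cloud(W,d);u,v=np.mgrid[:384,:512][::-1]
m=(abs(P[...,2]-.071)<.006)&(v>112)&(v<220)&(u>240)&(u<272);L=P[m];c=L.mean(0);w=np.linalg.svd(L[:,:2]-c[:2],full_matrices=False)[2][0];print(an(w*-np.sign(w[0])),c)
def cam(pos,rv):
    K=dict(W);m=R.from_rotvec(rv).as_matrix();K["position"]=np.array(pos)+m@tc;K["orientation"]=R.from_matrix(m@Mc).as_rotvec();return K
np.savez("tc.npz",Mc=Mc,tc=tc)
W2=cam([.3927,-.2964,.2244],[1.011,1.301,-1.021]);W3=cam([.408,-.3201,.2188],[.662,1.472,-.66]);W1=cam([.3621,-.2878,.3609],[.946,1.349,-.95])
A=np.array([.4687,-.2667])
for nm,K,pp in (("w1",W1,[(288,98),(299,114),(313,79),(320,80)]),("w2",W2,[(266,131),(291,160),(309,95),(326,97)]),("w3",W3,[(273,141),(278,180),(216,153),(207,168),(324,128),(340,138)])):
    q=[onz(K,p,.042)[:2] for p in pp];print(nm,[(an(p-A).round(1),np.hypot(*(p-A)).round(4)) for p in q])
for K,f in((W2,"w2"),(W3,"w3")):
    pass
a,b=onz(W3,(257,110),.07)[:2],onz(W3,(257,220),.07)[:2];print("w3 lever",an(b-a))
a,b=onz(W2,(230,110),.07)[:2],onz(W2,(235.5,270),.07)[:2];print("w2 lever",an(b-a))
```

```text
t 5.25 tcp [ 0.4242 -0.3342  0.2188] x [-0.0033  0.0027 -1.    ] yaw -33.32 grasp [ 0.4237 -0.3338  0.0638] F [ 2.2 -2.2 -5.1] M [-0.24 -0.32 -0.16] op 0.0114 q [-0.81  0.05  1.95 -0.    1.15 -0.22]
lever now 236.71477623194215 [ 0.4617 -0.2773] [ 0.4354 -0.3173]
236.583046798647 [ 0.449  -0.2964  0.0708]
w1 [(np.float64(234.6), np.float64(0.031)), (np.float64(235.5), np.float64(0.05)), (np.float64(279.0), np.float64(0.0421)), (np.float64(279.5), np.float64(0.0489))]
w2 [(np.float64(235.1), np.float64(0.0292)), (np.float64(235.6), np.float64(0.0501)), (np.float64(279.3), np.float64(0.0413)), (np.float64(279.2), np.float64(0.0503))]
w3 [(np.float64(238.7), np.float64(0.0292)), (np.float64(235.0), np.float64(0.0501)), (np.float64(189.7), np.float64(0.0402)), (np.float64(189.6), np.float64(0.0497)), (np.float64(279.9), np.float64(0.0407)), (np.float64(280.1), np.float64(0.0506))]
w3 lever 221.62760180608586
w2 lever 195.3766671872315
```

Emit:
carry_out:
  increments:
    - [[0,0,-0.17],[-0.06,0.04,0],0]
    - [[0,0,-0.17],[-0.06,0.04,0],0]
    - [[0,0,0],[0,0,0],0]

```text
t: 5.55
tool_pos: [0.4212, -0.3321, 0.2188]
tool_rot: [0.488, 1.518, -0.487]
contact_force: [3.0, -1.0, -5.5]
opening: 0.0113
```

```bash
cat > chk.py <<'E'
from h import *
np.set_printoptions(precision=4,suppress=True)
an=lambda v:np.degrees(np.arctan2(v[1],v[0]))%360
W=get_calibration("wrist");o,M=st();im,d=get_image("wrist");P=cloud(W,d)
A=np.array([.4687,-.2667]);r=np.hypot(*(P[...,:2]-A).transpose(2,0,1))
m=(abs(P[...,2]-.071)<.006)&(r>.025)&(r<.06);L=P[m];c=L.mean(0);w=np.linalg.svd(L[:,:2]-c[:2],full_matrices=False)[2][0];w=-w*np.sign(w[0]);print("lever",an(w),"from axis",an(c[:2]-A),m.sum())
import sys
cv2.imwrite(f"pics/{sys.argv[1]}.png",im)
E
python3 chk.py w5
```

```text
t 5.55 tcp [ 0.4212 -0.3321  0.2188] x [-0.0023  0.0018 -1.    ] yaw -35.66 grasp [ 0.4209 -0.3318  0.0638] F [ 3.  -1.  -5.5] M [-0.32 -0.22 -0.11] op 0.0113 q [-0.81  0.04  1.96 -0.    1.15 -0.18]
lever 234.21255401463804 from axis 234.1476617385406 2148
```

View pics/w5.png

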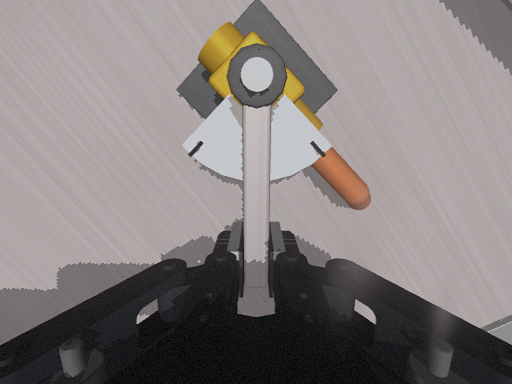

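Emit:
carry_out:
  increments:
    - [[0,0,0],[0,0,0],0.2]
    - [[0,0,0],[0,0,0],0.4]
    - [[0,0,0],[0,0,0],0.45]
    - [[0,0,0],[0,0,0.5],0.45]
    - [[0,0,0],[0,0,1],0.45]
    - [[0,0,0],[0,0,1],0.45]
    - [[0,0,0],[0,0,1],0.45]
    - [[0,0,0.5],[0,0,1],0.5]

```text
t: 6.4
tool_pos: [0.4204, -0.3316, 0.3139]
tool_rot: [0.45, 1.532, -0.446]
contact_force: [0.5, 0.9, -0.3]
opening: 0.0428
```

```bash
python3 chk.py w6
```

```text
t 6.4 tcp [ 0.4204 -0.3316  0.3139] x [-0.0069  0.0048 -1.    ] yaw -32.7 grasp [ 0.4194 -0.3308  0.1589] F [ 0.5  0.9 -0.3] M [-0.06 -0.02  0.03] op 0.0428 q [-0.81 -0.09  1.9  -0.    1.33 -0.24]
lever 234.3072410157519 from axis 234.0174378322605 722
```

View pics/w6.png

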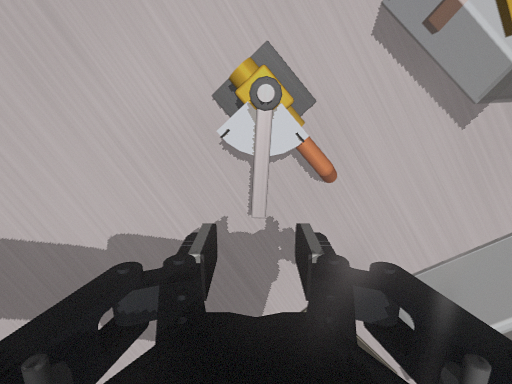

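Emit:
carry_out:
  increments:
    - [[0,0,0.85],[1,0.95,0.5],0.6]
    - [[0,0,0.85],[1,0.95,0.5],0.6]
    - [[0,0,0.85],[1,0.95,0.5],0.6]
    - [[0,0,0.85],[1,0.95,0.5],0.6]
    - [[0,0,0.85],[1,0.95,0.2],0.6]
    - [[0,0,0.85],[1,0.95,0],0.6]
    - [[0,0,0.85],[1,0.95,0],0.6]
    - [[0,0,0.85],[1,0.9,0],0.6]

```text
t: 7.25
tool_pos: [0.5853, -0.1779, 0.3707]
tool_rot: [-0.104, 1.56, 0.094]
contact_force: [-0.0, -0.5, 0.4]
opening: 0.051
```

Emit:
carry_out:
  increments:
    - [[0,0,0.85],[0.7,0.8,0],0.6]
    - [[0,0,0.85],[0,0,0],0.6]
    - [[0,0,0.85],[0,0,0],0.6]
    - [[0,0,0],[0,0,0],0.6]

```text
t: 7.65
tool_pos: [0.6023, -0.1578, 0.3713]
tool_rot: [-0.313, 1.538, 0.305]
contact_force: [-0.2, 0.3, 0.6]
opening: 0.0514
```

```bash
cat > look.py <<'E'
from h import *
import sys
np.set_printoptions(precision=4,suppress=True)
W=get_calibration("wrist");o,M=st();im,d=get_image("wrist");n=sys.argv[1];np.savez(n,im=im,d=d,pos=W["position"],ori=W["orientation"]);cv2.imwrite(f"pics/{n}.png",im)
for q,z in [("mirror_pin",.114),("marker",.08),("mirror",.05),("unit",0)]:
    for r in tip_of("wrist",q)[:2]: print(q,np.round(r["centre"],1),round(r["p"],2),onz(W,r["centre"],z))
E
python3 look.py m1
```

```text
t 7.65 tcp [ 0.6023 -0.1578  0.3713] x [ 0.0113 -0.003  -0.9999] yaw 22.58 grasp [ 0.604  -0.1583  0.2163] F [-0.2  0.3  0.6] M [-0.03  0.03 -0.06] op 0.0514 q [-0.38  0.07  1.65  0.    1.41 -0.77]
mirror_pin [255.9 283. ] 0.71 [ 0.6393 -0.2373  0.114 ]
mirror_pin [307.7 110.6] 0.63 [ 0.6175 -0.0797  0.114 ]
marker [458.4  29.3] 0.74 [0.7121 0.031  0.08  ]
mirror [310.2  27.2] 0.8 [ 0.5986 -0.0065  0.05  ]
unit [298.   42.5] 0.88 [ 0.5963 -0.0099  0.    ]
```

View pics/m1.png

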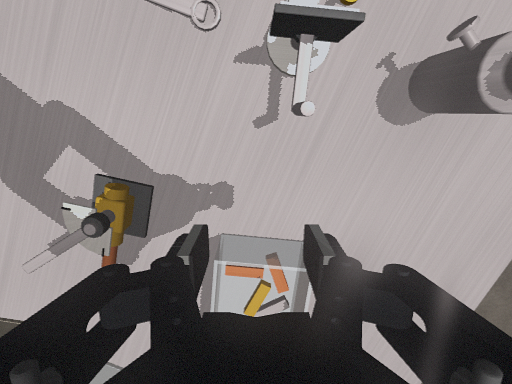

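Emit:
carry_out:
  increments:
    - [[0,0,0.25],[0.2,0.9,0],0.6]
    - [[0,0,0.25],[0.2,0.9,0],0.6]
    - [[0,0.1,0],[0.2,0.9,0],0.6]
    - [[0,0,0],[0.1,0.9,0],0.6]
    - [[0,0,0],[0,0,0],0.6]

```text
t: 8.4
tool_pos: [0.6165, -0.0801, 0.3714]
tool_rot: [-0.351, 1.541, 0.349]
contact_force: [-0.2, -0.8, -1.2]
opening: 0.0512
```

```bash
python3 look.py m2
```

```text
t 8.4 tcp [ 0.6165 -0.0801  0.3714] x [ 0.0016 -0.0011 -1.    ] yaw 25.59 grasp [ 0.6168 -0.0802  0.2164] F [-0.2 -0.8 -1.2] M [-0.01  0.06  0.07] op 0.0512 q [-0.25  0.07  1.65 -0.    1.42 -0.7 ]
mirror_pin [256.9 195.4] 0.62 [ 0.6192 -0.0804  0.114 ]
marker [402.  119.3] 0.68 [0.7112 0.0322 0.08  ]
mirror [269.3 107.8] 0.91 [ 0.5994 -0.0098  0.05  ]
mirror [402.3 117.9] 0.64 [0.7248 0.0395 0.05  ]
unit [263.8 108.7] 0.89 [ 0.5959 -0.0116  0.    ]
```

View pics/m2.png

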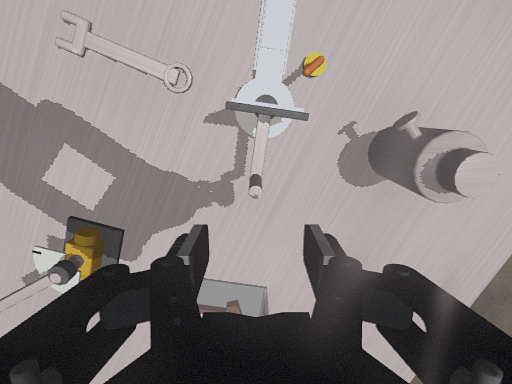

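Run:
```python
from h import *
np.set_printoptions(precision=4,suppress=True)
D=np.load("m2.npz");W=get_calibration("wrist");W["position"]=D["pos"];W["orientation"]=D["ori"];d=D["d"];im=D["im"];P=cloud(W,d);v,u=np.mgrid[:384,:512]
m=(P[...,2]>.104)&(P[...,2]<.125)&(abs(u-256)<15)&(abs(v-188)<20);Q=P[m];print("pin top",Q.mean(0),Q.min(0),Q.max(0),m.sum(),u[m].mean(),v[m].mean())
m=(P[...,2]>.106)&(P[...,2]<.122)&(u>215)&(u<320)&(v>90)&(v<130);Q=P[m];c=Q.mean(0);w=np.linalg.svd(Q[:,:2]-c[:2],full_matrices=False)[2][0];s=(Q[:,:2]-c[:2])@w
print("mirror top",c,w,np.degrees(np.arctan2(w[1],w[0])),s.min(),s.max(),c[:2]+w*(s.min()+s.max())/2,m.sum())
for rr in range(103,122,2): print(rr,P[rr,265],P[rr,300])
m=(u>390)&(u<425)&(v>105)&(v<142);
for rr in range(106,140,3): print(rr,P[rr,396:424:3,2].round(3))
cv2.imwrite("pics/m2c.png",cv2.resize(im[0:220,200:500],None,fx=2.6,fy=2.6,interpolation=cv2.INTER_CUBIC))
```

```text
pin top [ 0.6157 -0.0773  0.1138] [ 0.6104 -0.0838  0.1045] [ 0.6217 -0.0723  0.1163] 182 254.83516483516485 190.4120879120879
mirror top [ 0.5955 -0.0137  0.1127] [0.9533 0.3021] 17.582378171647125 -0.03292807578541112 0.03314061101006455 [ 0.5956 -0.0136] 949
103 [ 0.5925 -0.0101  0.1102] [0.631  0.0122 0.0012]
105 [ 0.5932 -0.0115  0.1103] [0.6319 0.0102 0.0021]
107 [ 0.5938 -0.0129  0.1121] [0.6331 0.0083 0.0006]
109 [ 0.5944 -0.0143  0.1144] [ 0.6196 -0.0022  0.1102]
111 [ 0.5951 -0.0157  0.1138] [ 0.6203 -0.0036  0.1099]
113 [ 0.5957 -0.0171  0.1148] [ 0.6206 -0.0051  0.1133]
115 [ 0.598  -0.018   0.0664] [ 0.6212 -0.0065  0.1142]
117 [ 0.5989 -0.0196  0.0662] [ 0.6219 -0.0079  0.114 ]
119 [ 0.5996 -0.0213  0.0668] [ 0.6227 -0.0092  0.1136]
121 [ 0.6005 -0.023   0.0652] [ 0.6405 -0.0057  0.001 ]
106 [0.001 0.    0.001 0.001 0.001 0.002 0.001 0.001 0.001 0.002]
109 [ 0.001  0.001  0.002  0.001  0.002  0.001 -0.001  0.002  0.001  0.001]
112 [ 0.002  0.001  0.     0.002  0.001  0.076  0.082  0.088 -0.     0.002]
115 [0.002 0.001 0.002 0.074 0.079 0.084 0.088 0.091 0.003 0.001]
118 [0.002 0.002 0.075 0.081 0.087 0.089 0.092 0.093 0.    0.001]
121 [ 0.071  0.077  0.083  0.088  0.091  0.093  0.093  0.002  0.001 -0.   ]
124 [0.078 0.082 0.089 0.091 0.092 0.091 0.085 0.001 0.001 0.002]
127 [0.085 0.341 0.09  0.091 0.084 0.084 0.086 0.082 0.056 0.001]
130 [0.083 0.086 0.043 0.081 0.084 0.086 0.087 0.086 0.07  0.075]
133 [0.043 0.047 0.052 0.056 0.084 0.085 0.086 0.086 0.087 0.084]
136 [0.047 0.054 0.059 0.066 0.08  0.083 0.086 0.087 0.086 0.09 ]
139 [0.053 0.06  0.064 0.069 0.074 0.082 0.085 0.086 0.091 0.095]
```

View pics/m2c.png

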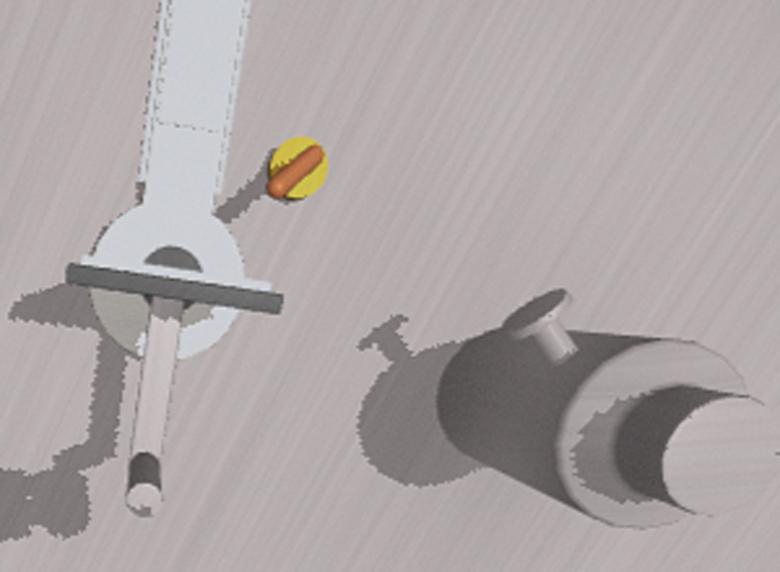

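Run:
```python
from h import *
np.set_printoptions(precision=4,suppress=True)
D=np.load("m2.npz");W=get_calibration("wrist");W["position"]=D["pos"];W["orientation"]=D["ori"];d=D["d"];im=D["im"];P=cloud(W,d);v,u=np.mgrid[:384,:512]
an=lambda v:np.degrees(np.arctan2(v[1],v[0]))
g=im.astype(int).sum(2)
print(g[108:134:2,386:426:2])
ax=np.array([.5956,-.0136])
for uv in ((407.7,120.4),(402,119.3)): p=onz(W,uv,.08);print(p,an(p[:2]-ax),np.hypot(*(p[:2]-ax)))
m=(u>385)&(u<424)&(v>106)&(v<130)&(P[...,2]>.06)&(P[...,2]<.10)&(d>.1)
Q=P[m];
# face = dark
f=m&(g<330);F=P[f];c=F.mean(0);print("face",c,f.sum(),F.min(0),F.max(0),"normal",np.linalg.svd(F-c,full_matrices=False)[2][2])
print(an(c[:2]-ax))
# part cylinder: fit top neck & shoulder
for z0,z1 in ((.127,.145),):
    for nm,mm in (("top",(P[...,2]>.128)&(P[...,2]<.142)&(u>400)),):
        q=P[mm];print(nm,q.mean(0),q.min(0),q.max(0),mm.sum())
# circle fit on side points z .02-.1
mm=(u>360)&(P[...,2]>.02)&(P[...,2]<.065)&(v>100)&(v<215);q=P[mm][:,:2]
A=np.c_[2*q,np.ones(len(q))];s=np.linalg.lstsq(A,(q**2).sum(1),rcond=None)[0];print("circ",s[:2],np.sqrt(s[2]+s[0]**2+s[1]**2),len(q))
```

```text
[[513 524 523 527 522 520 528 523 519 530 533 520 516 521 527 523 527 521
  528 524]
 [522 529 528 519 523 519 524 525 524 536 525 510 525 533 532 524 523 525
  525 518]
 [520 524 524 524 517 523 527 518 534 523 515 521 442 288 301 296 466 527
  521 530]
 [521 522 520 517 523 519 521 528 534 532 382 285 305 301 311 321 481 503
  522 529]
 [521 520 521 522 527 522 522 547 433 269 296 302 311 305 308 510 485 513
  535 523]
 [521 524 516 526 517 521 540 299 284 292 300 308 315 315 570 508 506 525
  525 526]
 [508 515 520 516 530 463 286 292 294 302 300 294 420 605 533 506 515 518
  528 533]
 [524 515 524 519 475 262 280 286 292 295 294 514 589 562 486 519 526 520
  524 526]
 [512 525 522 533 282 277 287 294 296 367 489 521 500 519 499 509 522 520
  531 519]
 [522 527 411 275 269 290 280 337 424 441 473 472 514 552 518 491 522 531
  531 514]
 [290 257 270 263 280 306 338 385 423 390 386 446 489 534 537 514 370 300
  291 290]
 [269 276 276 273 283 296 321 334 297 295 337 408 466 498 557 520 507 313
  303 292]
 [272 271 271 280 287 288 291 279 286 301 299 360 430 462 513 546 519 457
  299 295]]
[0.7164 0.0336 0.08  ] 21.33958839117514 0.12969321942933856
[0.7112 0.0322 0.08  ] 21.60248742746115 0.12432803860606381
face [0.7133 0.0322 0.0814] 185 [0.7075 0.0216 0.0604] [0.7415 0.0428 0.0927] normal [ 0.6832 -0.5517  0.4785]
21.251068573275486
top [0.7563 0.0109 0.1354] [ 0.7402 -0.0067  0.1281] [0.7768 0.0289 0.1385] 2007
circ [0.7592 0.011 ] 0.03156221101534436 953
```

Emit:
carry_out:
  increments:
    - [[0,0,-0.7],[0,0,-0.4],0.6]
    - [[0,0,-0.7],[0,0,-0.8],0.6]
    - [[0,0,0],[0,0,-0.8],0.6]
    - [[0,0,0],[0,0,0],0.6]

```text
t: 9.05
tool_pos: [0.616, -0.086, 0.3308]
tool_rot: [-0.235, 1.556, 0.229]
contact_force: [-0.1, 0.1, -0.5]
opening: 0.0512
```

```bash
python3 look.py m3
```

```text
t 9.05 tcp [ 0.616  -0.086   0.3308] x [ 0.0029 -0.0036 -1.    ] yaw 16.93 grasp [ 0.6165 -0.0866  0.1758] F [-0.1  0.1 -0.5] M [0.   0.01 0.03] op 0.0512 q [-0.26  0.1   1.69 -0.    1.35 -0.55]
marker [423.7  84.3] 0.92 [0.7116 0.0328 0.08  ]
mirror [259.1  95.2] 0.93 [ 0.597  -0.0084  0.05  ]
unit [259.3 101.6] 0.84 [ 0.5989 -0.0114  0.    ]
```

View pics/m3.png

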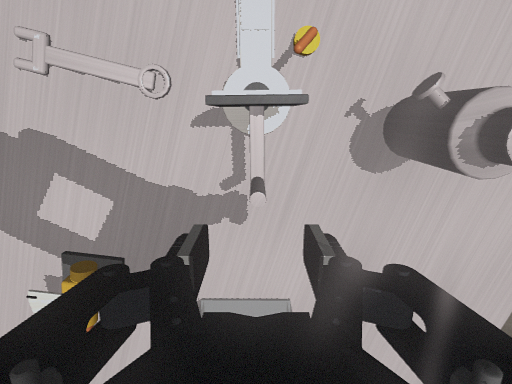

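Emit:
carry_out:
  increments:
    - [[0.1,0.1,0.1],[0,0.3,-0.5],0.6]
    - [[0,0,0],[0,0.1,-0.8],0.6]
    - [[0,0,0],[0,0.1,-0.8],0.6]
    - [[0,0,0],[0,0.1,-0.8],0.6]
    - [[0,0,0],[0,0.1,-0.6],0.6]
    - [[0,0,0],[0,0,0],0.6]

```text
t: 9.9
tool_pos: [0.6165, -0.07, 0.2588]
tool_rot: [-0.237, 1.558, 0.246]
contact_force: [0.5, -0.0, -0.4]
opening: 0.0513
```

```bash
python3 look.py m4
```

```text
t 9.9 tcp [ 0.6165 -0.07    0.2588] x [-0.0019  0.0059 -1.    ] yaw 17.62 grasp [ 0.6162 -0.069   0.1038] F [ 0.5 -0.  -0.4] M [ 0.02 -0.02 -0.01] op 0.0513 q [-0.23  0.17  1.74  0.01  1.23 -0.54]
marker [489.9 105.9] 0.94 [0.71   0.0342 0.08  ]
mirror [252.3 120.2] 0.84 [ 0.5962 -0.01    0.05  ]
unit [250.3 123.8] 0.79 [ 0.5953 -0.0141  0.    ]
```

View pics/m4.png

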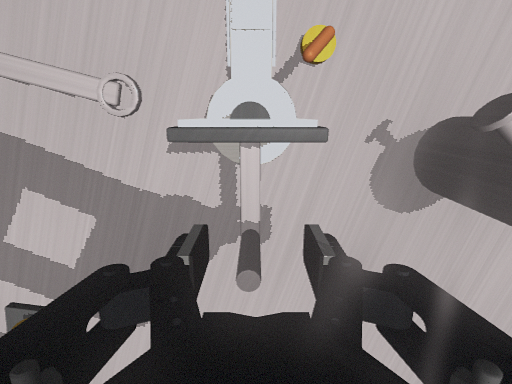

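Run:
```python
from h import *
D=np.load("m4.npz");W=get_calibration("wrist");W["position"]=D["pos"];W["orientation"]=D["ori"];print(onz(W,(248.5,281),.114),[onz(W,x,.0) for x in()])
P=cloud(W,D["d"]);m=(abs(P[...,2]-.114)<.004);v,u=np.mgrid[:384,:512];m&=(abs(u-248)<16)&(v>255);print(P[m].mean(0),m.sum())
```

```text
[ 0.61669303 -0.07871531  0.114     ] []
[ 0.61590602 -0.0770025   0.114348  ] 558
```

Emit:
carry_out:
  increments:
    - [[-0.05,0,0],[-0.02,-0.4,-0.2],0.6]
    - [[0,0,0],[0,0,-0.2],0.45]
    - [[0,0,0],[0,0,0],0.3]

```text
t: 10.45
tool_pos: [0.6184, -0.08, 0.2575]
tool_rot: [-0.244, 1.548, 0.237]
contact_force: [-0.1, 0.6, 0.3]
opening: 0.0261
```

```bash
python3 look.py m5
```

```text
t 10.45 tcp [ 0.6184 -0.08    0.2575] x [ 0.0097 -0.0026 -0.9999] yaw 17.57 grasp [ 0.62   -0.0804  0.1025] F [-0.1  0.6  0.3] M [ 0.01 -0.01 -0.02] op 0.0261 q [-0.25  0.18  1.73 -0.    1.22 -0.55]
mirror_pin [249.3 258.4] 0.88 [ 0.617 -0.078  0.114]
marker [499.7  81.2] 0.87 [0.7119 0.0341 0.08  ]
mirror [252.3  99.3] 0.76 [ 0.597  -0.0101  0.05  ]
unit [249.9 103.8] 0.55 [ 0.5955 -0.0119  0.    ]
```

View pics/m5.png

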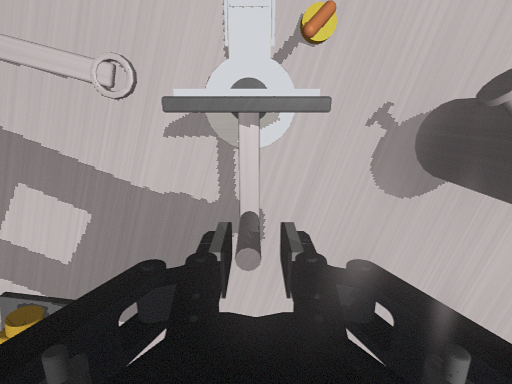

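Emit:
carry_out:
  increments:
    - [[0,0.08,0],[-0.1,0,-0.25],0.3]
    - [[0,0,0],[0,0,0],0.2]
    - [[0,0,0],[0,0,0],0.1]
    - [[0,0,0],[0,0,0],0]
    - [[0,0,0],[0,0,0],0]
  squeeze: 30

```text
t: 11.2
tool_pos: [0.6161, -0.0796, 0.253]
tool_rot: [-0.244, 1.558, 0.239]
contact_force: [0.4, -1.1, -0.2]
opening: 0.011
```

```bash
python3 look.py m6
```

```text
t 11.2 tcp [ 0.6161 -0.0796  0.253 ] x [-0.0003 -0.0035 -1.    ] yaw 17.63 grasp [ 0.616  -0.0802  0.098 ] F [ 0.4 -1.1 -0.2] M [-0.1   0.04 -0.05] op 0.011 q [-0.25  0.18  1.74 -0.    1.22 -0.55]
mirror_pin [255.  269.1] 0.57 [ 0.6165 -0.0796  0.114 ]
marker [258.1 269.7] 0.46 [ 0.6245 -0.0991  0.08  ]
mirror [258.8 101.4] 0.98 [ 0.5966 -0.0101  0.05  ]
unit [258.1 105.3] 0.92 [ 0.5969 -0.011   0.    ]
unit [258.3 100. ] 0.62 [ 0.5959 -0.0073  0.    ]
```

View pics/m6.png

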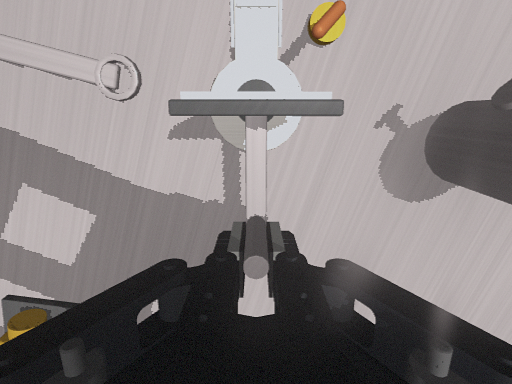

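Emit:
carry_out:
  increments:
    - [[0,0,-0.87],[-0.295,-0.08,0],0]
    - [[0,0,-0.87],[-0.3,-0.05,0],0]
    - [[0,0,-0.87],[-0.305,-0.025,0],0]
    - [[0,0,0],[0,0,0],0]

```text
t: 11.85
tool_pos: [0.598, -0.0828, 0.253]
tool_rot: [-0.034, 1.571, 0.027]
contact_force: [-0.2, -0.3, -0.2]
opening: 0.0107
```

```bash
cat > pin.py <<'E'
from h import *
o,M=st();g=(o["tool_pos"]+.155*M[:,0])[:2]-[.5953,-.0133];print("pin ang",np.degrees(np.arctan2(g[1],g[0])),"r",np.hypot(*g))
E
python3 pin.py
```

```text
t 11.85 tcp [ 0.598  -0.0828  0.253 ] x [-2.0e-04 -4.1e-03 -1.0e+00] yaw 2.22 grasp [ 0.598  -0.0835  0.098 ] F [-0.2 -0.3 -0.2] M [-0.06  0.16  0.09] op 0.0107 q [-0.26  0.14  1.78 -0.    1.22 -0.3 ]
pin ang -87.82980151847016 r 0.07022102087164481
```

Emit:
carry_out:
  increments:
    - [[0,0,-0.87],[-0.305,0,0],0]
    - [[0,0,-0.87],[-0.305,0.03,0],0]
    - [[0,0,-0.87],[-0.3,0.055,0],0]
    - [[0,0,-0.87],[-0.295,0.08,0],0]
    - [[0,0,-0.6],[-0.2,0.07,0],0]
    - [[0,0,0],[0,0,0],0]

```text
t: 12.45
tool_pos: [0.5699, -0.0783, 0.253]
tool_rot: [0.286, 1.552, -0.296]
contact_force: [-0.4, -0.9, 0.8]
opening: 0.0112
```

```bash
python3 pin.py; python3 look.py m7
python3 - <<'E'
from h import *
for n in("scene","top"):
    im,d=get_image(n);np.savez(n+"1",im=im,d=d)
    a=im[130:260,180:340] if n=="scene" else im[110:210,180:310];cv2.imwrite(f"pics/{n}1c.png",cv2.resize(a,None,fx=4.5,fy=4.5,interpolation=cv2.INTER_CUBIC))
E
```

```text
t 12.45 tcp [ 0.5699 -0.0783  0.253 ] x [-0.0018 -0.0058 -1.    ] yaw -21.25 grasp [ 0.5696 -0.0792  0.098 ] F [-0.4 -0.9  0.8] M [-0.07  0.18  0.14] op 0.0112 q [-0.26  0.08  1.85 -0.01  1.21  0.11]
pin ang -111.28101983802925 r 0.07071898268533029
t 12.45 tcp [ 0.5699 -0.0783  0.253 ] x [-0.0018 -0.0058 -1.    ] yaw -21.25 grasp [ 0.5696 -0.0792  0.098 ] F [-0.4 -0.9  0.8] M [-0.07  0.18  0.14] op 0.0112 q [-0.26  0.08  1.85 -0.01  1.21  0.11]
mirror_pin [256.8 272. ] 0.8 [ 0.5707 -0.08    0.114 ]
mirror [256.2 102.2] 0.58 [ 0.597  -0.0118  0.05  ]
unit [255. 109.] 0.83 [ 0.5951 -0.0146  0.    ]
```

View pics/m7.png

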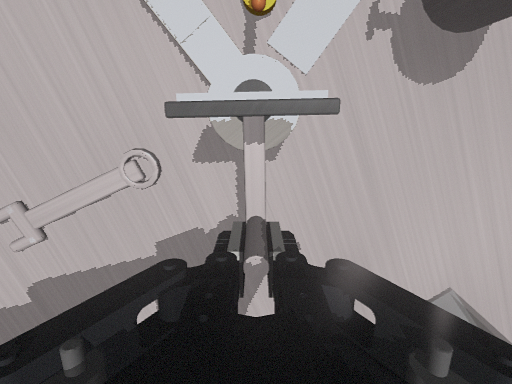

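View pics/scene1c.png

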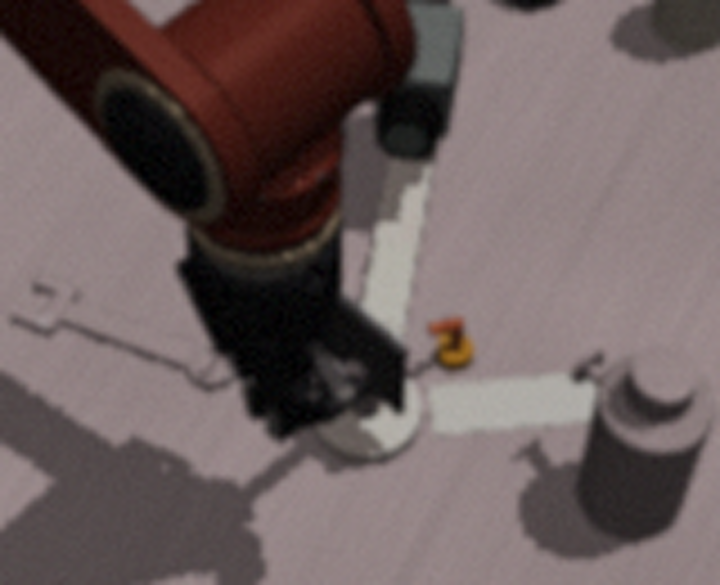

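View pics/top1c.png

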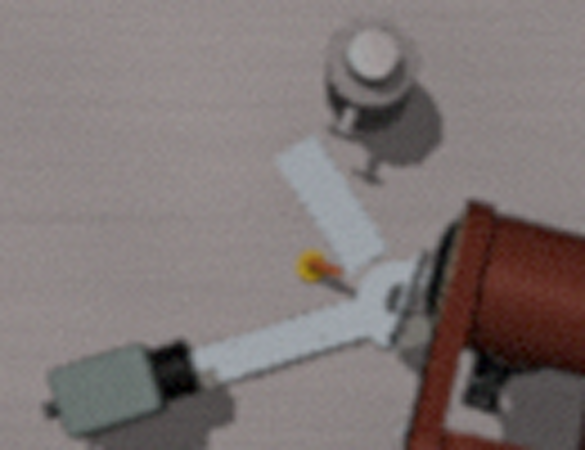

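```bash
cat > strip.py <<'E'
from h import *
np.set_printoptions(precision=4,suppress=True)
an=lambda v:np.degrees(np.arctan2(v[1],v[0]))
import sys
T=get_calibration("top")
D=np.load(sys.argv[1]);im=D["im"]
ax=np.array([.5955,-.0135])
# rectify bench plane z=0 at 1 mm/px around axis
xs=np.arange(.5,.85,.001);ys=np.arange(-.15,.25,.001)
X,Y=np.meshgrid(xs,ys,indexing="ij")
C=R.from_rotvec(T["orientation"]).as_matrix()
q=(np.stack([X,Y,0*X],-1)-T["position"])@C
mu=(T["fx"]*q[...,0]/q[...,2]+T["cx"]).astype(np.float32);mv=(T["fy"]*q[...,1]/q[...,2]+T["cy"]).astype(np.float32)
o=cv2.remap(im,mu,mv,cv2.INTER_LINEAR)[::-1,::-1]
cv2.imwrite(sys.argv[2],cv2.resize(o,None,fx=1.8,fy=1.8))
g=cv2.cvtColor(o[::-1,::-1],cv2.COLOR_BGR2GRAY).astype(float);g=cv2.GaussianBlur(g,(0,0),2)
b=cv2.cvtColor(o[::-1,::-1],cv2.COLOR_BGR2HSV)[...,1].astype(float);b=cv2.GaussianBlur(b,(0,0),2)
rr=np.hypot(X-ax[0],Y-ax[1]);th=np.degrees(np.arctan2(Y-ax[1],X-ax[0]))
m=(rr>.055)&(rr<.135)&(th>0)&(th<80)
print("bright",np.percentile(g[m],[10,50,90]),"sat",np.percentile(b[m],[10,50,90]))
t=(np.percentile(g[m],15)+np.percentile(g[m],97))/2
s=((g>t)&m).astype(np.uint8);n,l,st_,c=cv2.connectedComponentsWithStats(s);k=1+np.argmax(st_[1:,4]);S=l==k
p=np.stack([X[S],Y[S]],1);c=p.mean(0);w=np.linalg.svd(p-c,full_matrices=False)[2][0];w*=np.sign(w[0])
print("strip n",S.sum(),"centre",c,"axisdir",an(w),"from ax",an(c-ax),"perp off mm",1000*((c-ax)@[-w[1],w[0]]))
E
python3 strip.py top1.npz pics/rect1.png
```

```text
bright [ 95.8946 135.7866 158.1624] sat [12.2919 15.3486 18.659 ]
strip n 3287 centre [0.6741 0.0389] axisdir 34.42931127555273 from ax 33.668180843431976 perp off mm -1.2543857846318474
```

View pics/rect1.png

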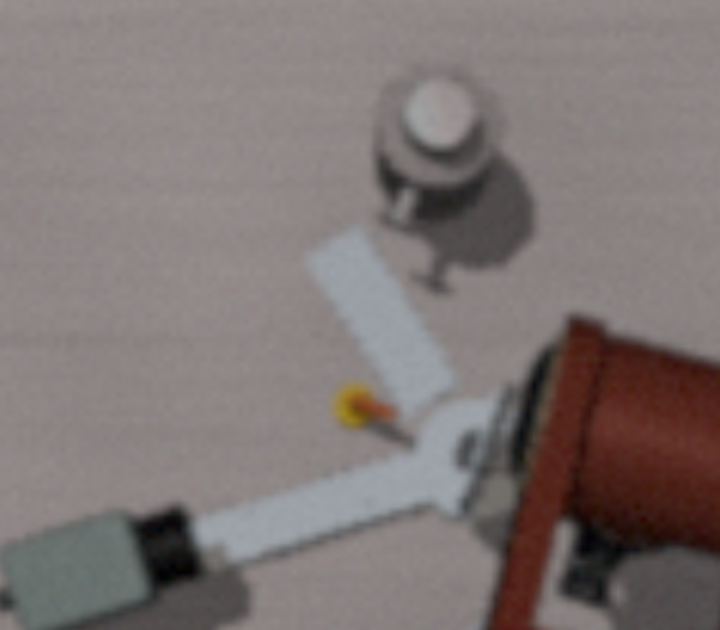

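```bash
cat > wstrip.py <<'E'
from h import *
import sys
np.set_printoptions(precision=4,suppress=True)
an=lambda v:np.degrees(np.arctan2(v[1],v[0]))
D=np.load(sys.argv[1]);W=get_calibration("wrist");W["position"]=D["pos"];W["orientation"]=D["ori"];im=D["im"]
xs=np.arange(.5,.85,.001);ys=np.arange(-.15,.25,.001)
X,Y=np.meshgrid(xs,ys,indexing="ij")
C=R.from_rotvec(W["orientation"]).as_matrix();q=(np.stack([X,Y,0*X],-1)-W["position"])@C
mu=(W["fx"]*q[...,0]/q[...,2]+W["cx"]).astype(np.float32);mv=(W["fy"]*q[...,1]/q[...,2]+W["cy"]).astype(np.float32)
mu[q[...,2]<=0]=-1
o=cv2.remap(im,mu,mv,cv2.INTER_LINEAR,borderValue=(0,0,0))
cv2.imwrite(sys.argv[2],cv2.resize(o[::-1,::-1],None,fx=1.8,fy=1.8))
g=cv2.cvtColor(o,cv2.COLOR_BGR2GRAY).astype(float);h=o[...,0].astype(float)-o[...,2]
ax=np.array([.5955,-.0135])
rr=np.hypot(X-ax[0],Y-ax[1]);th=np.degrees(np.arctan2(Y-ax[1],X-ax[0]))
m=(rr>.046)&(rr<.15)&(th>0)&(th<65)&(g>0)
for r in np.arange(.048,.15,.008):
    k=m&(abs(rr-r)<.0025)&(g>196)&(h>0)
    if k.sum()>20: print(r.round(3),"theta",th[k].min().round(1),th[k].max().round(1),"mid of extremes",np.percentile(th[k],[1,50,99]).round(1))
print(np.percentile(g[m],[5,25,50,75,95]))
k=m&(g>196)&(h>0);p=np.stack([X[k],Y[k]],1);np.save("p.npy",p)
E
python3 wstrip.py m7.npz pics/rw7.png
```

```text
0.048 theta 13.9 56.5 mid of extremes [14.5 35.3 56. ]
0.056 theta 16.2 53.2 mid of extremes [16.6 33.8 52.5]
0.064 theta 18.1 50.3 mid of extremes [18.4 32.8 49.7]
0.072 theta 19.7 48.5 mid of extremes [20.2 32.4 47.7]
0.08 theta 20.8 45.5 mid of extremes [21.2 30.2 42.6]
0.088 theta 22.2 34.1 mid of extremes [22.3 26.9 33.9]
[ 67. 116. 169. 196. 198.]
```

View pics/rw7.png

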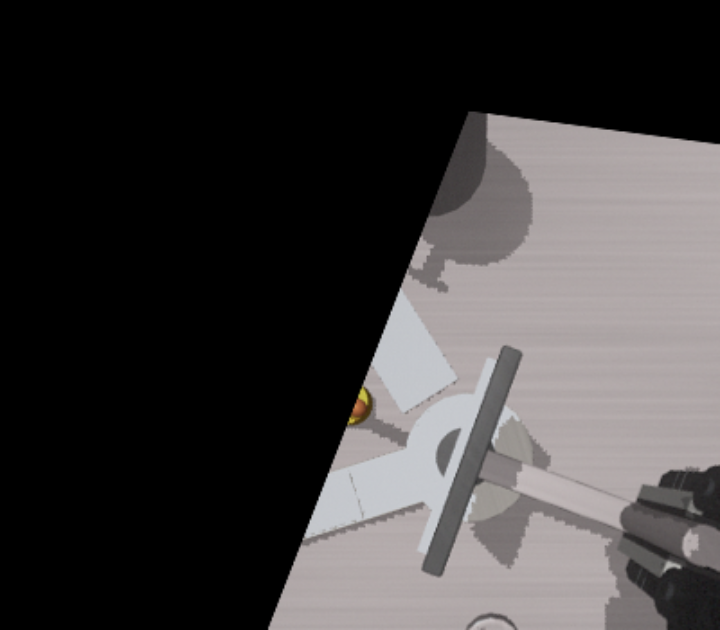

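Emit:
carry_out:
  increments:
    - [[0,0,-0.55],[-0.177,0.075,0],0]
    - [[0,0,-0.55],[-0.173,0.085,0],0]
    - [[0,0,0],[0,0,0],0]
    - [[0,0,0],[0,0,0],0]

```text
t: 13.2
tool_pos: [0.5634, -0.0754, 0.253]
tool_rot: [0.373, 1.539, -0.383]
contact_force: [-1.7, -0.5, 0.8]
opening: 0.0111
```

```bash
cat > fin.sh <<'E'
python3 pin.py; python3 look.py m$1; python3 -c "
from h import *
im,d=get_image('top');np.savez('top$1',im=im,d=d)
im,d=get_image('scene');np.savez('scene$1',im=im,d=d);cv2.imwrite('pics/scene$1.png',cv2.resize(im[130:260,180:340],None,fx=4.5,fy=4.5,interpolation=cv2.INTER_CUBIC))"
python3 strip.py top$1.npz pics/rect$1.png; python3 wstrip.py m$1.npz pics/rw$1.png
E
bash fin.sh 8
```

```text
t 13.2 tcp [ 0.5634 -0.0754  0.253 ] x [-0.0031 -0.0058 -1.    ] yaw -27.65 grasp [ 0.5629 -0.0763  0.098 ] F [-1.7 -0.5  0.8] M [-0.06  0.17  0.15] op 0.0111 q [-0.26  0.06  1.87 -0.01  1.21  0.22]
pin ang -117.20746869869201 r 0.0708718336169803
t 13.2 tcp [ 0.5634 -0.0754  0.253 ] x [-0.0031 -0.0058 -1.    ] yaw -27.65 grasp [ 0.5629 -0.0763  0.098 ] F [-1.7 -0.5  0.8] M [-0.06  0.17  0.15] op 0.0111 q [-0.26  0.06  1.87 -0.01  1.21  0.22]
mirror [256.4 100.6] 0.69 [ 0.5981 -0.0116  0.05  ]
mirror [ 93.1 214.6] 0.58 [ 0.4702 -0.0251  0.05  ]
unit [256.3 106.7] 0.97 [ 0.5969 -0.0139  0.    ]
bright [106.6824 135.3777 157.7008] sat [11.7898 15.3502 19.1698]
strip n 2691 centre [0.6812 0.0204] axisdir 24.29100538239118 from ax 21.603689005363016 perp off mm -4.321652902952394
0.048 theta 1.8 45.0 mid of extremes [ 2.4 23.9 44.6]
0.056 theta 4.6 41.3 mid of extremes [ 4.7 18.9 41. ]
0.064 theta 6.8 37.6 mid of extremes [ 7.  15.6 36.5]
0.072 theta 8.5 35.8 mid of extremes [ 8.6 17.3 35.4]
[109. 166. 172. 195. 197.]
```

View pics/rect8.png

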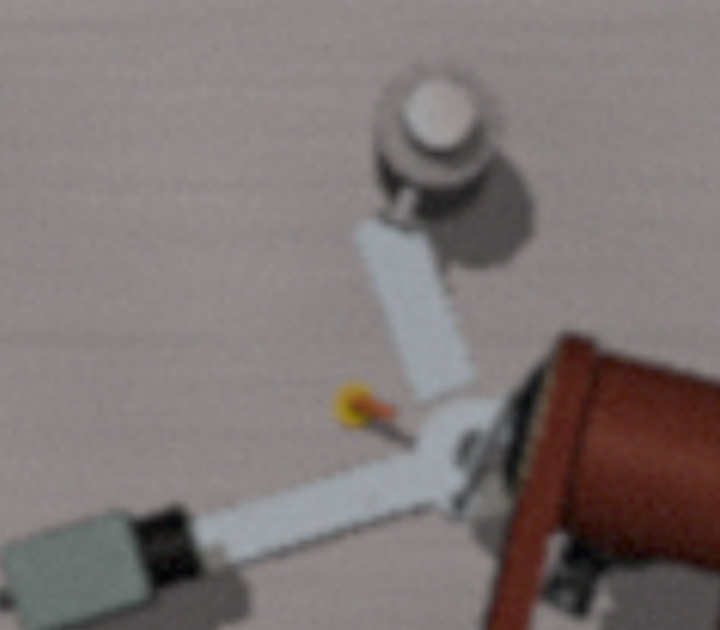

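View pics/scene8.png

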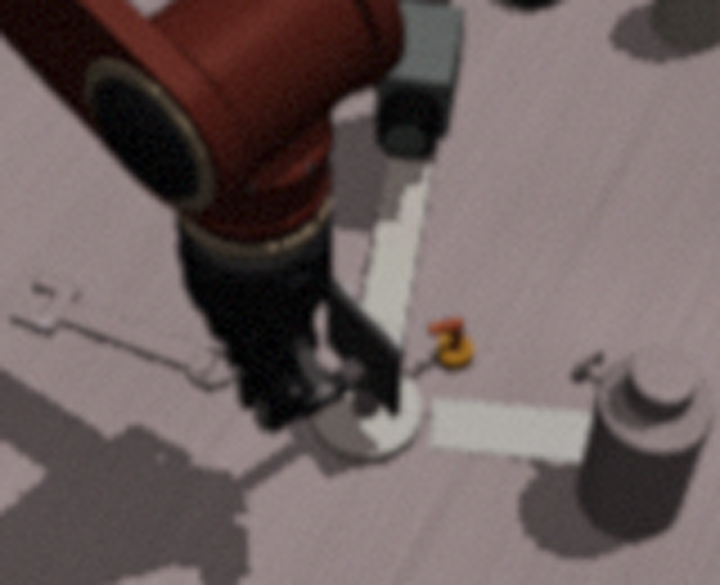

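View pics/rw8.png

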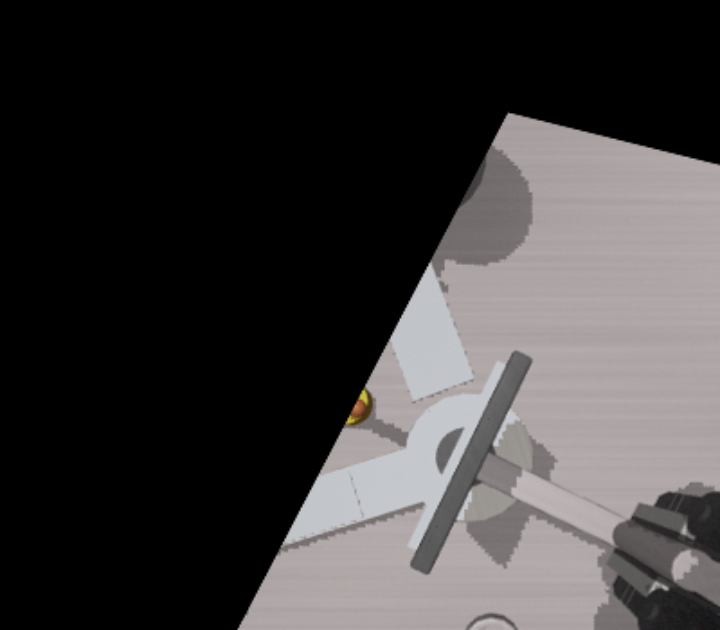

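```bash
cat > fit.py <<'E'
from h import *
import sys
from scipy.optimize import minimize
from scipy.ndimage import map_coordinates
np.set_printoptions(precision=4,suppress=True)
n=sys.argv[1]
def run(W,im,lab,smax):
    b=im.astype(float);g=b[...,0]*1.0+b[...,1]*.5  # blue-ish pale strip vs pinkish bench
    g=cv2.GaussianBlur(g,(0,0),.8)
    C=R.from_rotvec(W["orientation"]).as_matrix()
    s,t=np.meshgrid(np.arange(.034,smax,.0015),np.arange(-.026,.0261,.0013),indexing="ij")
    tmpl=((np.abs(t)<.018)&(s>.040)).astype(float);tmpl=cv2.GaussianBlur(tmpl,(0,0),1.5)
    keep=(s>.037)
    def score(x):
        ph,ax,ay=np.radians(x[0]),x[1]/1000,x[2]/1000
        X=ax+s*np.cos(ph)-t*np.sin(ph);Y=ay+s*np.sin(ph)+t*np.cos(ph)
        q=(np.stack([X,Y,0*X],-1)-W["position"])@C
        u=W["fx"]*q[...,0]/q[...,2]+W["cx"];v=W["fy"]*q[...,1]/q[...,2]+W["cy"]
        ok=keep&(u>1)&(u<510)&(v>1)&(v<382)
        I=map_coordinates(g,[v,u],order=1,mode="nearest")[ok]
        return -np.corrcoef(I,tmpl[ok])[0,1]
    best=min(((score((p,595,-11.4)),p) for p in np.arange(10,45,.25)))
    r=minimize(score,[best[1],595,-11.4],method="Nelder-Mead",options=dict(initial_simplex=[[best[1],595,-11.4],[best[1]+2,595,-11.4],[best[1],597,-11.4],[best[1],595,-9.4]]))
    print(lab,"fixed axis",best[1],-best[0],"free",r.x,-r.fun)
D=np.load(f"m{n}.npz");W=get_calibration("wrist");W["position"]=D["pos"];W["orientation"]=D["ori"];run(W,D["im"],"wrist",.075)
for c,sm in(("top",.10),("scene",.10)):
    D=np.load(f"{c}{n}.npz");run(get_calibration(c),D["im"],c,sm)
E
python3 fit.py 8; cp m7.npz m1x.npz; cp m7.npz m70.npz; cp top1.npz top70.npz; cp scene1.npz scene70.npz; python3 fit.py 70
```

```text
wrist fixed axis 20.75 0.9086295780116269 free [ 20.5149 596.9802 -10.5013] 0.9519516337751441
top fixed axis 19.75 0.9706581368045846 free [ 21.6986 595.9025 -13.9233] 0.97442167207705
scene fixed axis 22.0 0.9741082600813623 free [ 20.655  595.5285  -9.1754] 0.9805614848196763
wrist fixed axis 32.25 0.9098171533144986 free [ 32.0883 596.7625 -10.1327] 0.9524715996887311
top fixed axis 31.5 0.9081374765975343 free [ 36.741  598.6253 -16.9113] 0.9381848166748611
scene fixed axis 33.75 0.9506429831177613 free [ 34.9203 597.1746 -11.771 ] 0.9563220033050744
```

Run:
```python
from h import *
S,T=get_calibration("scene"),get_calibration("top")
im=np.load("scene8.npz")["im"];cv2.imwrite("pics/stud.png",cv2.resize(im[190:240,285:345],None,fx=12,fy=12,interpolation=cv2.INTER_NEAREST))
im=np.load("top8.npz")["im"];cv2.imwrite("pics/studt.png",cv2.resize(im[115:155,235:285],None,fx=12,fy=12,interpolation=cv2.INTER_NEAREST))
for P in ((.7118,.0326,.08),(.7118,.0326,.092)): print(proj(S,P),proj(T,P))
print(proj(S,(.595,-.0114,0)))
```

```text
[np.float64(309.6461187791099), np.float64(210.75019363414862)] [np.float64(254.80306031694167), np.float64(139.00698471363722)]
[np.float64(310.2078897050667), np.float64(208.18207680628313)] [np.float64(254.8570680400543), np.float64(138.35579287063388)]
[np.float64(261.0398259895076), np.float64(222.49242345623637)]
```

View pics/stud.png

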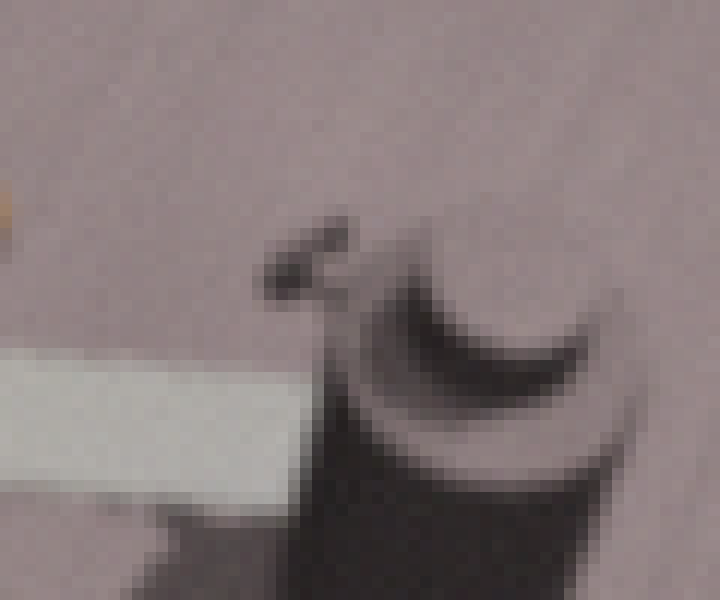

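View pics/studt.png

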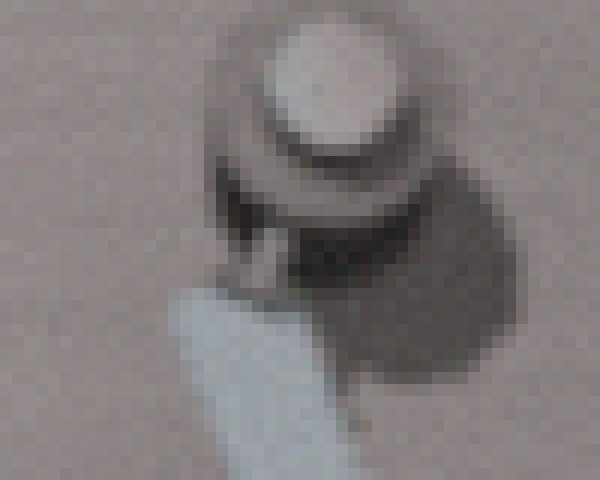

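Run:
```python
from h import *
np.set_printoptions(precision=4,suppress=True)
an=lambda v:np.degrees(np.arctan2(v[1],v[0]))
for n in ("m1","m2","m3","m4","m5"):
    D=np.load(n+".npz");W=get_calibration("wrist");W["position"]=D["pos"];W["orientation"]=D["ori"];P=cloud(W,D["d"]);g=D["im"].astype(int).sum(2)
    q=P[...,:2]-[.759,.011];r=np.hypot(q[...,0],q[...,1])
    m=(r>.0455)&(r<.056)&(P[...,2]>.064)&(P[...,2]<.098)&(q[...,0]<0)
    Q=P[m]
    if len(Q)<20: print(n,len(Q));continue
    e=Q[:,:2].mean(0)-[.759,.011];e/=np.hypot(*e)
    t=np.array([-e[1],e[0]]);tt=(Q[:,:2]-[.759,.011])@t;rr=(Q[:,:2]-[.759,.011])@e
    print(n,len(Q),"mean",Q.mean(0),"z",Q[:,2].min(),Q[:,2].max(),"t",tt.min(),tt.max(),"r",np.percentile(rr,[2,50,98]),"dir",an(e),
      "face ctr",np.array([.759,.011])+e*np.percentile(rr,50)+t*(tt.min()+tt.max())/2)
```

```text
m1 356 mean [0.7121 0.0301 0.0855] z 0.07000373532048909 0.09414654194559424 t -0.014480867105763304 0.010069605609930827 r [0.046  0.0513 0.0522] dir 157.8300177817005 face ctr [0.7123 0.0324]
m2 299 mean [0.7124 0.0316 0.0851] z 0.07062402082232716 0.09415458614558747 t -0.01209997965299429 0.010660531529275426 r [0.048  0.0515 0.0522] dir 156.17924077659342 face ctr [0.7122 0.0325]
m3 486 mean [0.7122 0.0313 0.0851] z 0.06973217965910669 0.09395351737415628 t -0.012746534116111815 0.011149172927496733 r [0.0482 0.0515 0.0523] dir 156.5051984174643 face ctr [0.7121 0.0323]
m4 1087 mean [0.7113 0.0303 0.0826] z 0.06911991975562967 0.09372890739908185 t -0.013796718991342273 0.00966120810607007 r [0.0486 0.0516 0.0526] dir 157.95984618793042 face ctr [0.7119 0.0323]
m5 925 mean [0.7108 0.0292 0.0816] z 0.06942094856053088 0.092928678563056 t -0.013927129465596173 0.00877425669033709 r [0.0489 0.0517 0.0528] dir 159.328734372702 face ctr [0.7116 0.0317]
```

Emit:
carry_out:
  increments:
    - [[0,0,-0.07],[-0.025,0.012,0],0]
    - [[0,0,0],[0,0,0],0]
    - [[0,0,0],[0,0,0],0]

```text
t: 13.85
tool_pos: [0.5629, -0.0752, 0.253]
tool_rot: [0.38, 1.538, -0.39]
contact_force: [-1.7, -0.6, 1.5]
opening: 0.0112
```

```bash
bash fin.sh 9 >/dev/null; python3 pin.py; python3 fit.py 9; python3 -c "
from h import *
im=np.load('top9.npz')['im'];cv2.imwrite('pics/top9.png',cv2.resize(im[80:270,120:400],None,fx=2.8,fy=2.8,interpolation=cv2.INTER_CUBIC))"
```

```text
t 14.2 tcp [ 0.5629 -0.0752  0.253 ] x [-0.0032 -0.0057 -1.    ] yaw -28.13 grasp [ 0.5624 -0.0761  0.098 ] F [-1.6 -0.2  1.2] M [-0.06  0.26  0.17] op 0.0109 q [-0.26  0.06  1.87 -0.01  1.21  0.23]
pin ang -117.67748163005872 r 0.07090738850501001
wrist fixed axis 19.75 0.9185784275194483 free [ 19.7034 596.9697 -10.5726] 0.9562487019230472
top fixed axis 19.0 0.9743853832580408 free [ 20.669 596.437 -13.315] 0.9784540542841373
scene fixed axis 21.25 0.9770626868165333 free [ 19.7901 595.3883  -9.3186] 0.9817009327410587
```

View pics/top9.png

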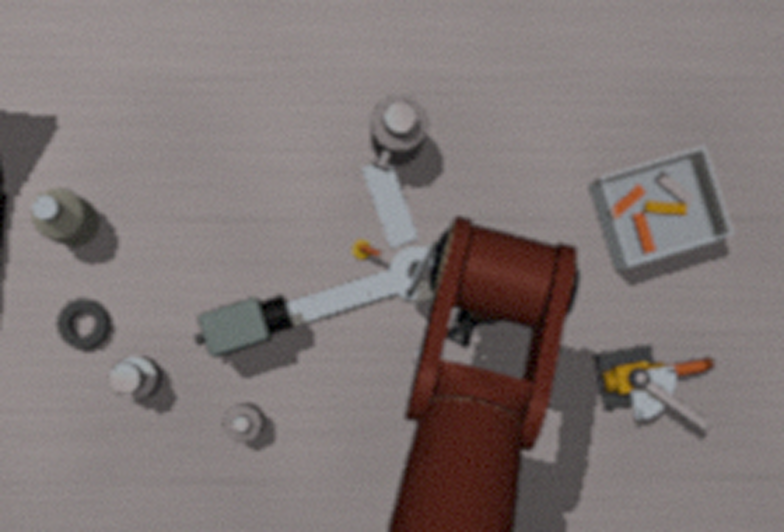

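```bash
python3 -c "
from station import *
print(finish_job())"
```

```text
the job is handed in; nothing more can be done
None
```

I opened the purge-air valve to half open, then swung the mirror onto the stud. I handed the job in with the gripper still holding the mirror pin, after about 14 s of the 45 s.

- **Valve:** the plate marks put half open at about 234.5° in the world frame, and the lever was at 234.2° after I let go. It covers the long mark, and the two short marks sit evenly either side of it. The lever was already about 6° open at the start, and my first swing went about 2° past half open, so I turned it back before releasing. The last top picture shows it unmoved.
- **Mirror:** after a final small correction, the lamp strip pointed along about 19.7° by the wrist camera, 19.8° by the scene camera and 20.7° by the top camera. The bearing from the mirror axis to the stud face is about 20°, and the stud face covers about ±5° seen from the axis.
- **Disagreement:** the cameras differ by 2 to 4 mm on where the mirror axis lies, which leaves about ±1° of doubt in the aim.
- **Hold and surroundings:** the pin was held at the 30 N grip setting and the pose was steady over the last readings. Contact force read no more than about 6 N whenever I checked it. The last top picture showed no sign that the bystanders had moved; the spanner was hidden by the arm there, and I did not check their positions one by one.

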